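# Put the service kit parts into their foam cut-outs

### The arm

A 7-joint arm with a two-finger parallel gripper is mounted at the origin on a cart in front of the work surface, level with it; the furniture and walls round the work are solid. World frame = base frame: x ahead of the robot, y to its left, z up, the work surface at z = 0. Lengths are in m, angles in rad, forces in N, time in s.
With the tool pointing down it reaches from about 0.35 to 0.9 m from the base axis. Payload 19.9 kg.
Tool frame: the origin (TCP) lies midway between the tips of the shut fingers; the grasp point (between the pads) lies env.grip_point_offset behind it (env.grip_point_offset is the distance from the TCP to the grasp point, in m); z points along the fingers, y is the direction in which the jaws open and shut (so a half turn about z gives the same grasp; the last joint's range is limited). The gripper opens to 94 mm and grips with 3 to 60 N. Pads are 16 mm wide; open, the fingers measure 119 mm over their backs; the gripper's body (75 mm by 177 mm) begins 78 mm behind the grasp point.
Start: joints at [-1.165, 0.417, -0.01, 1.614, 0.005, 1.111, -0.053], TCP at [0.27, 0.564, 0.205] pointing down, gripper open.
Joint ranges: [-2.81, 2.81], [-0.39, 2.02], [-1.27, 1.25], [0.06, 2.57], [-1.19, 4.33], [0.19, 2], [-2.82, 2.82]. Speed limits (rad/s): [1.89, 1.89, 2.39, 2.39, 3.01, 3.01, 3.01].

### API

Orientations are given as a unit quaternion [w, x, y, z].
In Python, from station import status, vision, workorder, env gives the robot as it stands.
- The arm moves only by the tool move_arm, never from a script. Its argument "moves" is a list that holds one entry, the list of rows, each a list of 7 numbers: the shift along the tool's x, y, z normalised to -1 to 1, where 1 is 2.5 cm, then the turn, a rotation vector about the tool's x, y, z normalised to -1 to 1, where 1 is 8 degrees, then the closure, from 0 (fully open) to 1 (shut). A call has exactly 8 rows; each row shifts and turns the commanded pose from where the row before left it, along the tool's axes as they then stand; what a row does not reach is not made up. A row lasts 1/10 s, in which the tool goes at most 50 mm and 8.59 degrees, less where a joint would pass 70% of its speed; a pose out of reach is approached as far as the arm can. A call with a number of a shift or a turn outside -1 to 1 is refused whole. A call with a gripper value outside its range is refused whole. The fingers move at their own pace and stop on an object; "force" is the grip in N (left out, the last holds). Time passes only in rows, so rows that do not move let the fingers close, or fill a call up. It gives the time, the measured TCP pose, the force and the opening at its end, in the units of the state.
- status.sense(): the state, without advancing time (a new reading comes with each control period).
- vision.read_camera(name): name is "scene" or "top"; returns a dict with "image" (420x560x3 uint8, blue, green, red), "vertical_fov" (degrees; the focal length in pixels is half the picture's height over the tangent of half this angle, whatever the lens; pixels are square), "cx", "cy" (the principal point, pixels), "origin" and "attitude" of the camera in the world. Camera axes: x right, y down, z forward; pixel columns grow to the right and rows downward; lengths in m; the calibration is good to about 2 mm. A picture is of the moment at which its call begins. There is no depth.
- workorder.hand_in(): hands the job in, once; it reports no verdict.
The state is a dict: "clock": time; "qpos": joint angles; "joint_vel": joint speeds; "effort": joint torques, N m; "eef_pos": TCP position; "orientation": TCP orientation; "ft_force": force on the tool from outside, world axes, zero at the start; "moment": the same for the moment, N m; "grip_width": finger opening in m.
Only numpy, scipy, OpenCV 4.12 (cv2) and the standard library are available. Lean on these libraries where they do the work, as an engineer would, in place of code of your own. Each camera call takes 0.05 s, during which the arm holds its last target.

### The job

Pack the service kit: lay the torch, the contactor, the roll of red tape and the terminal strip each into the foam cut-out of its own shape, resting flat on the blue bottom, the contactor upright and the torch with its lens head in the wide end. Leave the red push button standing where it is.

Things in the scene. Friction and masses are not known exactly. Their poses are not given: they have to be found in the camera images.
- torch_center (a point): small black flashlight lying flat, 116 mm long, 30 mm wide across the head and 30 mm high, 110 g. Point: its middle, half-way up (15 mm above its underside). Its own y axis runs along it, and the wide lens head is at the -y end; x is level across it, z up. Take it across its width at the middle, where the fingers meet it 30 mm wide.
- contactor_center (a point): contactor (electrical switching relay), black base with a grey upper body and a small black cap; footprint 75 mm (own x) by 45 mm (own y), 70 mm high: base 0 to 30 mm high is 75 mm long, body 30 to 60 mm high is 56 mm long, both 45 mm across; cap 30 x 24 mm, 60 to 70 mm high. 320 g. Stands upright. Point: its middle, 35 mm above its underside. Take it across its 45 mm body, closing along its y.
- tape_center (a point): roll of red insulating tape lying flat, 53 mm diameter, 18 mm high, cream core with a hole. 35 g. Point: its centre, 9 mm above its underside, z up. It can be taken across its full 53 mm diameter.
- strip_center (a point): cream six-way terminal strip lying flat, 70 mm long (own y), 22 mm wide (own x), 18 mm high, 50 g. Point: its middle, 9 mm above its underside. Take it across its 22 mm width, closing along its x.
- foam_torch_floor (a point): fixed piece of dark foam inlay, 150 mm (own y) by 78 mm (own x), 8 mm thick, lying on the desk, with a 6 mm deep recess whose bottom is light blue. The recess is torch-shaped (a long 130 mm slot: the -y 85 mm of it is 44 mm wide, for the lens head, and the +y 45 mm is 36 mm wide). Point: centre of the recess on its bottom, 2 mm above the desk; z up, the foam's top is 6 mm above it. The four pieces change places.
- foam_contactor_floor (a point): fixed piece of dark foam inlay, 150 mm (own y) by 78 mm (own x), 8 mm thick, lying on the desk, with a 6 mm deep recess whose bottom is light blue. The recess is a large rectangle 89 mm (own y) by 59 mm (own x), for the contactor, whose long side goes along this y. Point: centre of the recess on its bottom, 2 mm above the desk; z up, the foam's top is 6 mm above it. The four pieces change places.
- foam_tape_floor (a point): fixed piece of dark foam inlay, 150 mm (own y) by 78 mm (own x), 8 mm thick, lying on the desk, with a 6 mm deep recess whose bottom is light blue. The recess is a circle of 67 mm diameter, for the roll of tape. Point: centre of the recess on its bottom, 2 mm above the desk; z up, the foam's top is 6 mm above it. The four pieces change places.
- foam_strip_floor (a point): fixed piece of dark foam inlay, 150 mm (own y) by 78 mm (own x), 8 mm thick, lying on the desk, with a 6 mm deep recess whose bottom is light blue. The recess is a narrow rectangle 84 mm (own y) by 36 mm (own x), for the terminal strip. Point: centre of the recess on its bottom, 2 mm above the desk; z up, the foam's top is 6 mm above it. The four pieces change places.
- stop_button_center (a point): bystander: a loose push button with a red mushroom head (40 mm diameter) standing upright, 60 mm high, among the parts. Point: its middle, 30 mm up. Not to be disturbed.
- torch_head (a point): centre of the torch's wide lens head, on its axis 45 mm from its middle towards its own -y; 15 mm above its underside
Things that resemble listed ones, but are neither listed nor needed, are in the scene too. Of the things that look like the part that bears strip_center, the largest one is meant.

How it is judged:
By the outcome, as a careful person would: the job done as asked, in the order asked, and still so for the second after the job is handed in, with the robot touching nothing.
It also fails if it takes over 128 s, if anything falls off the work surface, if the arm or the gripper's body presses on something with over 40 N, if the wrist force passes 120 N, or if a joint passes its speed limit or range.

## Working session

There is one attempt and no reset: what is moved stays moved. The work goes in short steps, Python scripts to look and compute and a tool call to move; the robot and the scene stay as the last step left them, time stands still between calls to the robot, and variables do not carry over. Pictures are saved under pics/ and viewed, and the job is handed in when it is done.

Besides the shell and the picture viewer there is one more tool, called as name(argument=value, ...), one argument or row to a line, values as JSON. move_arm: Moves the arm, as the interface text tells. Its arguments: {"type":"object","properties":{"moves":{"type":"array","items":{"type":"array","items":{"type":"array","items":{"type":"number"}}}},"force":{"type":"number"}},"required":["moves"]}

```bash
ls; mkdir -p pics; python3 - <<'E'
from station import status, vision, workorder, env
import cv2
print(status.sense()); print(env.grip_point_offset)
for n in("scene","top"):
    d=vision.read_camera(n); cv2.imwrite(f"pics/{n}0.png",d["image"]); print(n,{k:v for k,v in d.items() if k!="image"})
E
```

```text
pics
{'clock': 0.0, 'qpos': array([-1.16548688,  0.41796374, -0.01030515,  1.61416576,  0.00469218,
        1.11072626, -0.05295967]), 'joint_vel': array([ 2.18565814e-04,  1.82140976e-03, -1.95228117e-03, -3.13608387e-05,
       -2.14129433e-04,  2.00919568e-03,  7.32915778e-04]), 'effort': array([-3.20104473e-04, -8.51230574e+01,  6.38262872e-01, -4.26010251e+01,
       -4.89512435e-02,  1.84068986e-02,  1.32230689e-04]), 'eef_pos': array([0.26989936, 0.56329352, 0.20483521]), 'orientation': array([-9.57561364e-05,  2.21528036e-01,  9.75153806e-01, -6.12159462e-04]), 'ft_force': array([ 0.06935387, -0.32240848,  0.80152487]), 'moment': array([ 0.02477092, -0.00477513, -0.01385217]), 'grip_width': 0.09426828177905504}
0.0188
scene {'vertical_fov': 49.358922922958406, 'cx': 277.8634514279478, 'cy': 205.46437008548287, 'origin': array([ 0.09648067, -0.50230138,  0.63648859]), 'attitude': array([-0.39416792,  0.87025469, -0.26472048,  0.13119255])}
top {'vertical_fov': 45.23131999355489, 'cx': 277.4777238955171, 'cy': 212.0689455887463, 'origin': array([0.4303226 , 0.05172656, 1.01875827]), 'attitude': array([-0.02953649,  0.70860677, -0.70436068,  0.02966595])}
```

View pics/scene0.png

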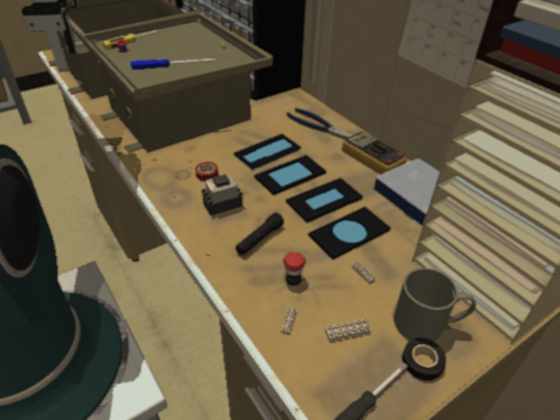

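View pics/top0.png

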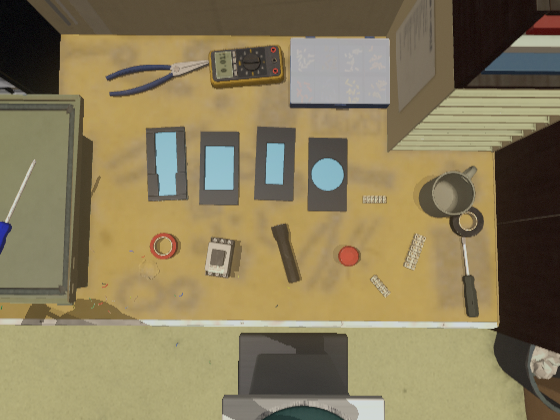

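The top view has +x up and +y left. The foams are, left to right, torch (166,163), contactor (219,167), strip (275,163) and tape (327,174). Tape is at (164,245), contactor (220,257), torch (286,253), button (348,256) and the largest strip (414,252). I'll measure these next.

```bash
cat > h.py <<'E'
import numpy as np, cv2
from scipy.spatial.transform import Rotation as R
from station import status, vision, env
def cam(n):
    d=vision.read_camera(n); im=d["image"]
    d["f"]=im.shape[0]/2/np.tan(np.radians(d["vertical_fov"])/2)
    q=d["attitude"]; d["R"]=R.from_quat([q[1],q[2],q[3],q[0]]).as_matrix(); return d
def pt(d,uv,z):
    uv=np.atleast_2d(np.asarray(uv,float))
    r=np.c_[(uv[:,0]-d["cx"])/d["f"],(uv[:,1]-d["cy"])/d["f"],np.ones(len(uv))]@d["R"].T
    o=d["origin"]; return (o+r*((z-o[2])/r[:,2])[:,None])
def px(d,P):
    c=(np.atleast_2d(P)-d["origin"])@d["R"]; return np.c_[c[:,0]/c[:,2]*d["f"]+d["cx"],c[:,1]/c[:,2]*d["f"]+d["cy"]]
def rect(d,mask_cnt,z):
    p=pt(d,mask_cnt.reshape(-1,2),z)[:,:2]
    (c,s,a)=cv2.minAreaRect((p*1000).astype(np.float32)); return np.round(c,1),np.round(s,1),round(a,1)
E
python3 - <<'E'
from h import *
d=cam("top"); im=d["image"]; hsv=cv2.cvtColor(im,cv2.COLOR_BGR2HSV)
print("R",d["R"].round(3))
def comps(m,name,z,mn=60):
    cs,_=cv2.findContours(m,cv2.RETR_EXTERNAL,cv2.CHAIN_APPROX_NONE)
    for c in cs:
        if cv2.contourArea(c)<mn: continue
        x,y,w,h=cv2.boundingRect(c)
        if not(90<x<490 and 110<y<320): continue
        mo=cv2.moments(c); print(name,(x,y,w,h),"cen",pt(d,[mo['m10']/mo['m00'],mo['m01']/mo['m00']],z)[0,:2].round(4),rect(d,c,z))
comps(cv2.inRange(hsv,(85,60,120),(110,255,255)),"blue",.002)
comps(cv2.inRange(hsv,(0,0,0),(180,255,75)),"dark",.008)
r=cv2.inRange(hsv,(0,170,80),(6,255,255))|cv2.inRange(hsv,(172,150,80),(180,255,255))
comps(r,"red",.018)
comps(cv2.inRange(hsv,(0,0,130),(180,75,255)),"light",.018,30)
cv2.imwrite("pics/crop1.png",cv2.resize(im[210:310,140:300],None,fx=5,fy=5,interpolation=cv2.INTER_CUBIC))
cv2.imwrite("pics/crop2.png",cv2.resize(im[190:320,330:490],None,fx=4.5,fy=4.5,interpolation=cv2.INTER_CUBIC))
cv2.imwrite("pics/crop3.png",cv2.resize(im[115:225,140:300],None,fx=5,fy=5,interpolation=cv2.INTER_CUBIC))
E
```

```text
R [[ 0.006 -0.996  0.084]
 [-1.    -0.006  0.   ]
 [ 0.    -0.084 -0.996]]
blue (311, 158, 33, 33) cen [ 0.5942 -0.0489] (array([594.2, -49.6]), array([64.9, 65.5]), 45.3)
blue (205, 146, 29, 44) cen [0.6061 0.1716] (array([606.3, 171.6]), array([89. , 57.2]), 0.8)
blue (266, 143, 18, 42) cen [0.6161 0.0585] (array([615.3,  58.5]), array([84.6, 34.7]), 0.3)
blue (155, 132, 22, 63) cen [0.6176 0.2798] (array([615. , 279.6]), array([129.7,  42.5]), 3.5)
dark (463, 275, 12, 42) cen [ 0.3524 -0.3237] (array([ 351.4, -328.2]), array([80.6, 20.1]), 0.0)
dark (442, 207, 41, 30) cen [ 0.4934 -0.3259] (array([ 495.2, -323.4]), array([54.7, 77.5]), 15.9)
dark (315, 138, 32, 13) cen [ 0.6606 -0.0616] (array([655.5, -55.2]), array([64. , 22.7]), 87.1)
light (371, 276, 19, 21) cen [ 0.3703 -0.1491] (array([ 370.4, -150.5]), array([45.5, 14.2]), 39.8)
light (205, 238, 26, 39) cen [0.4235 0.1696] (array([424.8, 169.7]), array([44.8, 72.2]), 82.0)
light (462, 237, 8, 39) cen [ 0.4308 -0.3203] (array([ 429.6, -320.4]), array([75.3,  6.9]), 5.3)
light (404, 234, 22, 36) cen [ 0.4356 -0.2188] (array([ 437.3, -219.7]), array([20.8, 68.1]), 69.1)
light (363, 196, 15, 7) cen [ 0.541  -0.1317] (array([ 541.6, -132.8]), array([12. , 28.1]), 0.3)
light (432, 173, 23, 42) cen [ 0.5483 -0.2787] (array([ 554. , -278.8]), array([44. , 82.2]), 88.9)
light (448, 169, 28, 28) cen [ 0.5911 -0.331 ] (array([ 587.7, -329.2]), array([70. , 40.6]), 46.6)
light (311, 166, 33, 25) cen [ 0.5831 -0.0435] (array([582.8, -44.1]), array([62.8, 47. ]), 68.2)
light (205, 146, 29, 44) cen [0.6028 0.1692] (array([603.5, 169.4]), array([87.3, 56.3]), 0.3)
light (266, 143, 18, 42) cen [0.6106 0.0588] (array([612.3,  58.4]), array([83.3, 34.2]), 0.3)
light (155, 132, 22, 64) cen [0.6138 0.2761] (array([611.4, 275.8]), array([128.5,  42. ]), 3.5)
```

View pics/crop1.png

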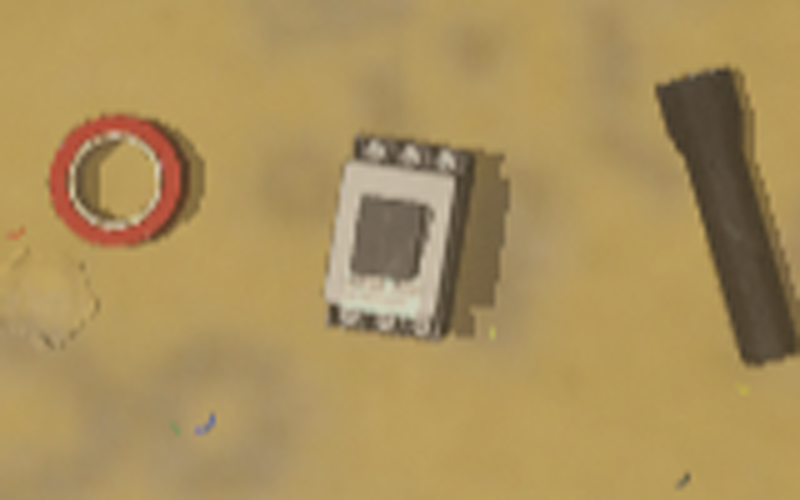

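View pics/crop2.png

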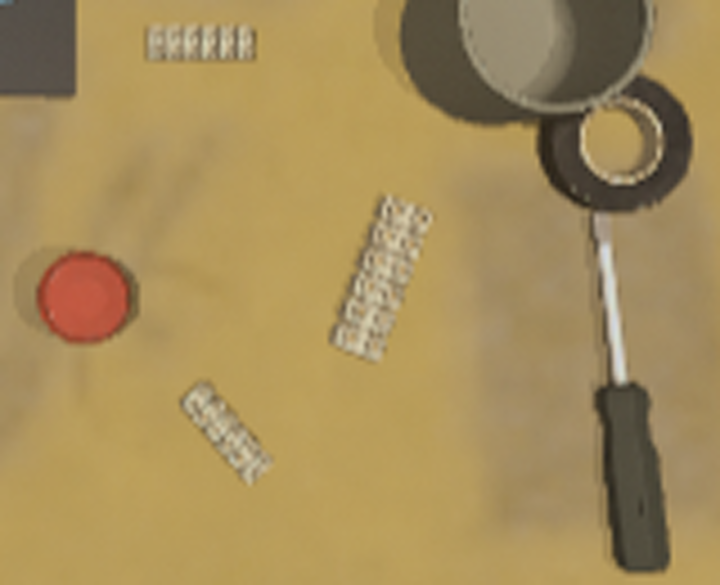

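View pics/crop3.png

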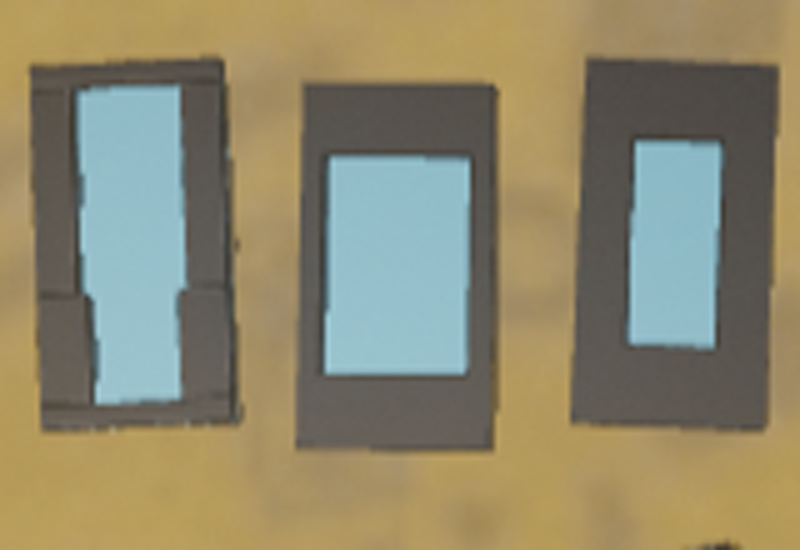

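```bash
python3 - <<'E'
from h import *
d=cam("top"); im=d["image"]; hsv=cv2.cvtColor(im,cv2.COLOR_BGR2HSV)
for p in [(148,150),(285,250),(215,250),(130,220),(179,258),(147,196),(240,262)]: print(p,hsv[p[1],p[0]])
def one(m,box,z,name,draw=im.copy()):
    x0,y0,x1,y1=box; mm=np.zeros_like(m); mm[y0:y1,x0:x1]=m[y0:y1,x0:x1]
    mm=cv2.morphologyEx(mm,cv2.MORPH_OPEN,np.ones((2,2)))
    c=max(cv2.findContours(mm,cv2.RETR_EXTERNAL,cv2.CHAIN_APPROX_NONE)[0],key=cv2.contourArea)
    h=cv2.convexHull(c); mo=cv2.moments(h); ce=[mo['m10']/mo['m00'],mo['m01']/mo['m00']]
    print(name,pt(d,ce,z)[0,:2].round(4),rect(d,h,z),cv2.boundingRect(c)); return c
nw=cv2.inRange(hsv,(0,0,0),(180,110,255))
for n,b in dict(torch=(140,115,194,210),cont=(194,120,248,212),strip=(248,118,302,208),tape=(302,128,355,218)).items(): one(nw,b,.008,"foam_"+n)
dk=cv2.inRange(hsv,(0,0,0),(180,255,82))
c=one(dk,(265,215,305,290),.015,"torchobj")
p=pt(d,c.reshape(-1,2),.015)[:,:2]; m=p.mean(0); u,s,v=np.linalg.svd(p-m); print("torch axis",v[0],np.degrees(np.arctan2(v[0][1],v[0][0])),(p@v[0]).min(),(p@v[0]).max())
one(cv2.inRange(hsv,(0,0,120),(180,90,255)),(200,232,240,285),.06,"contbody")
one(cv2.inRange(hsv,(0,0,0),(180,255,75)),(208,244,230,268),.07,"contcap")
r=cv2.inRange(hsv,(0,150,80),(8,255,255))|cv2.inRange(hsv,(170,150,80),(180,255,255))
one(r,(145,228,182,265),.018,"tape"); one(r,(335,240,365,270),.055,"button")
one(cv2.inRange(hsv,(0,0,120),(180,85,255)),(395,225,435,280),.018,"strip")
E
```

```text
(148, 150) [19 43 94]
(285, 250) [17 86 89]
(215, 250) [ 17  60 111]
(130, 220) [ 21 134 183]
(179, 258) [ 22 126 186]
(147, 196) [ 21 128 180]
(240, 262) [ 20 108 161]
foam_torch [0.6085 0.2718] (array([605.4, 275.5]), array([176.4, 107.9]), 1.1) (141, 124, 54, 87)
foam_cont [0.6012 0.1699] (array([604.1, 165.6]), array([179. , 107.7]), 1.1) (195, 125, 54, 88)
foam_strip [0.6168 0.0568] (array([614.8,  56.5]), array([182.9, 107.3]), 0.6) (249, 119, 54, 90)
foam_tape [ 0.595  -0.0545] (array([595.2, -52.1]), array([105.3, 182.7]), 89.6) (303, 129, 53, 90)
torchobj [0.4351 0.0336] (array([431.8,  34. ]), array([112.7,  29. ]), 14.4) (273, 225, 27, 57)
torch axis [-0.95997589 -0.28008267] -163.73486150367592 -0.4800469343670972 -0.3673038879160906
contbody [0.4224 0.1626] (array([422.5, 163. ]), array([43.2, 70.7]), 82.6) (206, 239, 26, 40)Traceback (most recent call last):
  File "<stdin>", line 16, in <module>
  File "<stdin>", line 7, in one
ValueError: max() iterable argument is empty
```

```bash
python3 - <<'E'
from h import *
d=cam("top"); im=d["image"]; hsv=cv2.cvtColor(im,cv2.COLOR_BGR2HSV)
def one(m,box,z,name):
    x0,y0,x1,y1=box; mm=np.zeros_like(m); mm[y0:y1,x0:x1]=m[y0:y1,x0:x1]
    cs=cv2.findContours(mm,cv2.RETR_EXTERNAL,cv2.CHAIN_APPROX_NONE)[0]
    if not cs: print(name,"none");return
    c=max(cs,key=cv2.contourArea)
    h=cv2.convexHull(c); mo=cv2.moments(h); ce=[mo['m10']/mo['m00'],mo['m01']/mo['m00']]
    print(name,pt(d,ce,z)[0,:2].round(4),rect(d,h,z),cv2.boundingRect(c)); return c
V=hsv[...,2]; blue=cv2.inRange(hsv,(85,40,100),(115,255,255))
fm=cv2.morphologyEx(((V<120)*255).astype(np.uint8)|blue,cv2.MORPH_OPEN,np.ones((5,5)))
for n,b in dict(torch=(140,115,194,210),cont=(194,120,248,212),strip=(248,118,302,208),tape=(302,128,355,218)).items():
    one(fm,b,.008,"foam_"+n); c=one(blue,b,.002,"   blue")
    if n=="torch":
        p=pt(d,c.reshape(-1,2),.002)[:,:2]; 
        for lo,hi in((.57-.015,.585),(.61,.67)):
            for side in(1,-1):
                q=p[(p[:,0]>lo)&(p[:,0]<hi)]; q=q[(q[:,1]-.2796)*side>.01]
                if len(q)>4: k=np.polyfit(q[:,0],q[:,1],1); print("   edge",lo,side,np.degrees(np.arctan(k[0])).round(2),q[:,1].mean().round(4))
for z in(50,60,70,82,90):
  one(cv2.inRange(V,0,z),(208,244,230,268),.07,f"contcap{z}")
# contactor grey top: brighter than the sides
for s in(140,150,160): one(cv2.inRange(hsv,(0,0,s),(180,75,255)),(200,232,240,285),.06,f"contbody{s}")
for s in(60,70,80): one(cv2.inRange(V,0,s),(265,215,305,290),.02,f"torch{s}")
r=cv2.inRange(hsv,(0,150,80),(8,255,255))|cv2.inRange(hsv,(170,150,80),(180,255,255))
one(r,(145,228,182,265),.018,"tape"); one(r,(335,240,365,270),.055,"button")
for s in(60,75,90):one(cv2.inRange(hsv,(0,0,120),(180,s,255)),(395,225,435,280),.018,"strip")
E
```

```text
foam_torch [0.6127 0.2776] (array([613.1, 277.5]), array([150.1,  80.5]), 3.4) (146, 127, 42, 74)
   blue [0.6159 0.2797] (array([614.5, 279.6]), array([131. ,  43.1]), 3.4) (155, 132, 23, 64)
   edge 0.5549999999999999 1 2.89 0.2931
   edge 0.5549999999999999 -1 1.32 0.2605
   edge 0.61 1 4.14 0.3016
   edge 0.61 -1 3.45 0.2605
foam_cont [0.6038 0.1705] (array([604.5, 170.5]), array([147.5,  80.6]), 0.3) (199, 132, 41, 73)
   blue [0.6061 0.1716] (array([606.3, 171.7]), array([89. , 57.3]), 0.8) (205, 146, 29, 44)
foam_strip [0.614  0.0581] (array([614.6,  58.3]), array([ 79.3, 149.9]), 88.3) (254, 127, 42, 74)
   blue [0.6153 0.0584] (array([615.7,  58.4]), array([36.1, 85.2]), 87.9) (265, 143, 20, 42)
foam_tape [ 0.5928 -0.0489] (array([592.9, -48.8]), array([ 79.4, 149.4]), 89.7) (308, 138, 40, 74)
   blue [ 0.5941 -0.0487] (array([594.2, -48.6]), array([65.8, 65.3]), 0.3) (311, 158, 33, 33)
contcap50 none
contcap60 none
contcap70 none
contcap82 noneTraceback (most recent call last):
  File "<stdin>", line 21, in <module>
  File "<stdin>", line 8, in one
ZeroDivisionError: float division by zero
```

```bash
python3 - <<'E'
from h import *
d=cam("top"); im=d["image"]; hsv=cv2.cvtColor(im,cv2.COLOR_BGR2HSV)
def one(m,box,z,name):
    x0,y0,x1,y1=box; mm=np.zeros_like(m); mm[y0:y1,x0:x1]=m[y0:y1,x0:x1]
    cs=cv2.findContours(mm,cv2.RETR_EXTERNAL,cv2.CHAIN_APPROX_NONE)[0]
    if not cs or max(map(cv2.contourArea,cs))<1: print(name,"none");return
    c=max(cs,key=cv2.contourArea)
    h=cv2.convexHull(c); mo=cv2.moments(h); ce=[mo['m10']/mo['m00'],mo['m01']/mo['m00']]
    print(name,pt(d,ce,z)[0,:2].round(4),rect(d,h,z),cv2.boundingRect(c)); return c
V=hsv[...,2]
for z in(100,110,120): one(cv2.inRange(V,0,z),(209,246,229,268),.07,f"contcap{z}")
for s in(140,150,160,170): one(cv2.inRange(hsv,(0,0,s),(180,75,255)),(200,232,240,285),.06,f"contbody{s}")
for s in(80,100,110): one(cv2.inRange(V,0,s),(265,215,305,290),.02,f"torch{s}")
r=cv2.inRange(hsv,(0,150,80),(8,255,255))|cv2.inRange(hsv,(170,150,80),(180,255,255))
one(r,(145,228,182,265),.018,"tape"); one(r,(335,240,365,270),.055,"button")
for s in(60,75,90):one(cv2.inRange(hsv,(0,0,120),(180,s,255)),(395,225,435,280),.018,"strip")
# hand-read pixels from crop1 (5x, offset 140,210): contactor
c1=lambda L:np.array(L)/5.+[140,210]
print("body top corners",pt(d,c1([(350,160),(458,172),(438,315),(328,300)]),.06)[:,:2].round(4).tolist())
print("cap corners",pt(d,c1([(366,197),(430,203),(418,278),(352,270)]),.07)[:,:2].round(4).tolist())
print("base corners",pt(d,c1([(358,135),(470,150),(440,340),(328,325)]),.03)[:,:2].round(4).tolist())
print("torch",pt(d,c1([(657,88),(732,70),(798,352),(750,366)]),.015)[:,:2].round(4).tolist())
s=cam("scene"); cv2.imwrite("pics/sc.png",cv2.resize(s["image"][150:300,180:330],None,fx=4,fy=4,interpolation=cv2.INTER_CUBIC))
E
```

```text
contcap100 none
contcap110 [0.4256 0.1536] (array([423.9, 153.4]), array([24.3,  3.8]), 0.9) (222, 251, 3, 14)
contcap120 [0.4239 0.164 ] (array([424.3, 163.9]), array([25. , 27.7]), 82.3) (210, 250, 15, 16)
contbody140 [0.4244 0.1647] (array([424.2, 165. ]), array([42.6, 71. ]), 82.0) (205, 238, 26, 39)
contbody150 [0.4209 0.1655] (array([420. , 165.7]), array([42.5, 62.6]), 82.0) (205, 242, 26, 35)
contbody160 [0.4207 0.1656] (array([419.7, 165.8]), array([42.1, 62.1]), 81.5) (205, 242, 26, 35)
contbody170 [0.4211 0.1653] (array([420.8, 165.6]), array([41.9, 59.9]), 82.0) (205, 242, 26, 35)
torch80 [0.4413 0.0278] (array([436. ,  27.2]), array([112.2,   9.6]), 13.7) (282, 224, 17, 56)
torch100 [0.4357 0.0352] (array([433. ,  34.2]), array([115.1,  30.2]), 16.3) (271, 224, 29, 59)
torch110 [0.4358 0.0351] (array([433.2,  34.2]), array([116.3,  30.5]), 16.3) (271, 224, 29, 59)
tape [0.4462 0.2787] (array([446.5, 279.2]), array([49.5, 49.5]), 1.3) (150, 233, 26, 26)
button [ 0.4287 -0.0833] (array([429., -84.]), array([36.2, 36.1]), 89.8) (339, 246, 20, 20)
strip [ 0.4188 -0.2111] (array([ 418.7, -210.5]), array([13.3, 26.7]), 79.6) (407, 255, 8, 14)
strip [ 0.4373 -0.2198] (array([ 437.4, -219.9]), array([21.1, 68.4]), 69.2) (404, 234, 22, 36)
strip [ 0.4378 -0.2198] (array([ 437.9, -219.9]), array([22.5, 70.2]), 68.5) (404, 233, 22, 37)
body top corners [[0.453, 0.1796], [0.4487, 0.1385], [0.3947, 0.1453], [0.4001, 0.187]]
cap corners [[0.4389, 0.172], [0.4368, 0.148], [0.4088, 0.152], [0.4116, 0.1768]]
base corners [[0.4635, 0.1806], [0.4579, 0.1366], [0.3839, 0.1473], [0.3895, 0.1911]]
torch [[0.4834, 0.0637], [0.4908, 0.0339], [0.3794, 0.0073], [0.3738, 0.0262]]
```

View pics/sc.png

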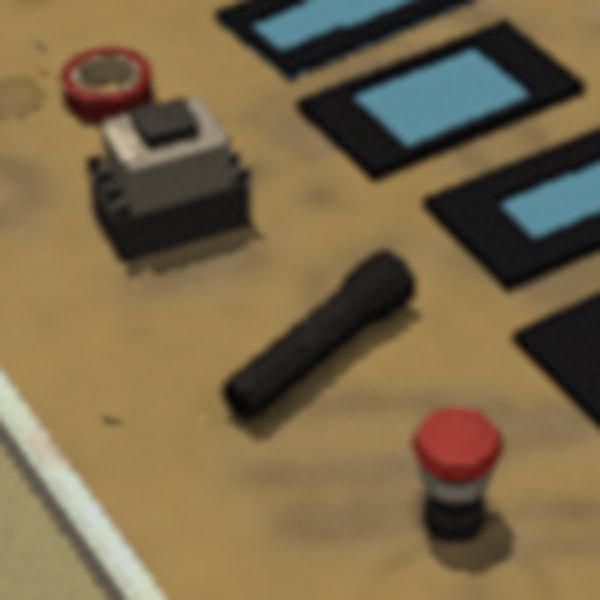

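```bash
cat > go.py <<'E'
import sys
from h import *
def go(x,y,z,jaw=None):
    s=status.sense(); q=s["orientation"]; Rm=R.from_quat([q[1],q[2],q[3],q[0]]).as_matrix()
    p=s["eef_pos"]; dv=Rm.T@(np.array([x,y,z])-p)/.025
    j=np.degrees(np.arctan2(Rm[1,1],Rm[0,1]))
    print("t",round(float(s["clock"]),2),"pos",p.round(4),"jaw",round(j,1),"tilt z",Rm[:,2].round(4),"F",s["ft_force"].round(1),"grip",round(float(s["grip_width"]),4),"q7",round(float(s["qpos"][6]),2))
    print("shift units",dv.round(2))
    if jaw is not None:
        t=(jaw-j+90)%180-90
        b=np.radians(j+t); ty=np.array([np.cos(b),np.sin(b),0]); T=np.c_[np.cross(ty,[0,0,-1.]),ty,[0,0,-1.]]
        rv=R.from_matrix(Rm.T@T).as_rotvec(); print("turn units",(np.degrees(rv)/8).round(2), "deltajaw",round(t,1))
if __name__=="__main__": go(*map(float,sys.argv[1:]))
E
python3 go.py .4325 .0335 .30 106.2
```

```text
t 0.35 pos [0.27   0.5636 0.2053] jaw 64.4 tilt z [-1.e-04 -3.e-04 -1.e+00] F [ 0.3  0.3 -0.5] grip 0.0938 q7 -0.05
shift units [-15.02 -16.31  -3.78]
turn units [-0.   -0.   -5.23] deltajaw 41.8
```

move_arm(
  moves=[
    [[0,0,-1,0,0,0,0],[0,0,-1,0,0,0,0],[0,0,-1,0,0,0,0],[-0.4,-0.4,-0.8,0,0,0,0],[-0.9,-1,0,0,0,0,0],[-0.9,-1,0,0,0,0,0],[-0.9,-1,0,0,0,0,0],[-0.9,-1,0,0,0,0,0]],
  ],
  force=25,
)

```text
clock: 1.15
eef_pos: [0.3129, 0.4199, 0.3004]
orientation: [0.0, 0.222, 0.975, 0.0]
ft_force: [0.6, 0.9, 0.0]
grip_width: 0.0942
```

move_arm(
  moves=[
    [[-0.92,-1,0,0,0,0,0],[-0.92,-1,0,0,0,0,0],[-0.92,-1,0,0,0,0,0],[-0.92,-1,0,0,0,0,0],[-0.92,-1,0,0,0,0,0],[-0.92,-1,0,0,0,0,0],[-0.92,-1,0,0,0,0,0],[-0.92,-1,0,0,0,0,0]],
  ],
)

```text
clock: 1.95
eef_pos: [0.3924, 0.16, 0.3006]
orientation: [0.0, 0.222, 0.975, 0.0]
ft_force: [0.5, 0.7, -0.1]
grip_width: 0.0939
```

```bash
python3 go.py .4325 .0335 .10 106.2
```

```text
t 1.95 pos [0.3924 0.16   0.3006] jaw 64.4 tilt z [ 3.e-04  3.e-04 -1.e+00] F [ 0.5  0.7 -0.1] grip 0.0939 q7 0.65
shift units [-3.63 -3.87  8.02]
turn units [ 0.    0.   -5.22] deltajaw 41.8
```

move_arm(
  moves=[
    [[-0.9,-0.95,0,0,0,0,0],[-0.9,-0.95,0,0,0,0,0],[-0.9,-0.95,0,0,0,0,0],[-0.9,-0.95,0,0,0,0,0],[0,0,1,0,0,-0.9,0],[0,0,1,0,0,-0.9,0],[0,0,1,0,0,-0.9,0],[0,0,1,0,0,-0.9,0]],
  ],
)

```text
clock: 2.75
eef_pos: [0.4323, 0.0367, 0.1997]
orientation: [0.0, -0.03, 1.0, 0.0]
ft_force: [0.8, 0.8, -0.3]
grip_width: 0.0942
```

move_arm(
  moves=[
    [[0,0,1,0,0,-0.9,0],[0,0,1,0,0,-0.7,0],[0,0,1,0,0,0,0],[0,0,0,0,0,0,0],[0,0,0,0,0,0,0],[0,0,0,0,0,0,0],[0,0,0,0,0,0,0],[0,0,0,0,0,0,0]],
  ],
)

```text
clock: 3.55
eef_pos: [0.4328, 0.037, 0.1262]
orientation: [0.001, -0.139, 0.99, 0.0]
ft_force: [-0.8, 0.2, -0.6]
grip_width: 0.0941
```

```bash
python3 go.py .4325 .0335 .0085 106.2; python3 - <<'E'
from h import *
d=cam("top"); cv2.imwrite("pics/t1.png",d["image"])
d=cam("scene"); cv2.imwrite("pics/s1.png",cv2.resize(d["image"][120:330,130:410],None,fx=2.8,fy=2.8))
E
```

```text
t 3.55 pos [0.4328 0.037  0.1262] jaw 106.0 tilt z [ 1.3e-03  5.0e-04 -1.0e+00] F [-0.8  0.2 -0.6] grip 0.0941 q7 1.81
shift units [ 0.05 -0.13  4.71]
turn units [ 0.    0.01 -0.03] deltajaw 0.2
```

View pics/s1.png

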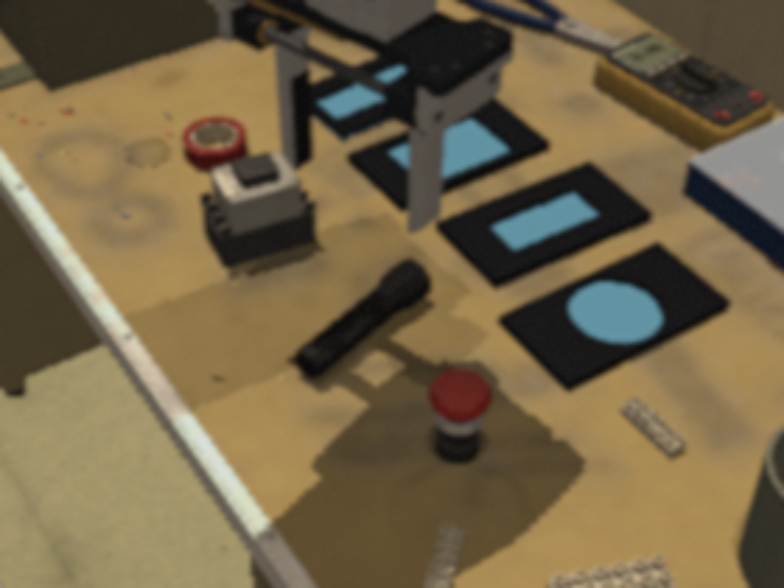

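The open jaws straddle the torch, and the button (460,395 in this crop) is clear of the right finger. I'll descend and grip.

move_arm(
  moves=[
    [[0.03,-0.13,1,0,0,0,0],[0,0,1,0,0,0,0],[0,0,1,0,0,0,0],[0,0,1,0,0,0,0],[0,0,0.7,0,0,0,0],[0,0,0,0,0,0,0],[0,0,0,0,0,0,0],[0,0,0,0,0,0,1]],
  ],
)

```text
clock: 4.45
eef_pos: [0.4331, 0.0335, 0.0089]
orientation: [0.001, -0.139, 0.99, 0.0]
ft_force: [0.3, 0.3, 0.4]
grip_width: 0.0892
```

move_arm(
  moves=[
    [[0,0,0,0,0,0,1],[0,0,0,0,0,0,1],[0,0,0,0,0,0,1],[0,0,0,0,0,0,1],[0,0,0,0,0,0,1],[0,0,0,0,0,0,1],[0,0,0,0,0,0,1],[0,0,0,0,0,0,1]],
  ],
)

```text
clock: 5.25
eef_pos: [0.4325, 0.0335, 0.008]
orientation: [-0.0, -0.139, 0.99, -0.0]
ft_force: [-0.4, 0.2, 0.3]
grip_width: 0.0298
```

```bash
python3 go.py .6137 .2785 .15 93.3; python3 - <<'E'
from h import *
d=cam("scene"); cv2.imwrite("pics/s2.png",cv2.resize(d["image"][120:330,130:410],None,fx=2.8,fy=2.8))
E
```

```text
t 5.25 pos [0.4325 0.0335 0.008 ] jaw 106.0 tilt z [-1.e-04 -0.e+00 -1.e+00] F [-0.4  0.2  0.3] grip 0.0298 q7 1.97
shift units [-9.67  7.42 -5.68]
turn units [-0.   -0.    1.59] deltajaw -12.7
```

View pics/s2.png

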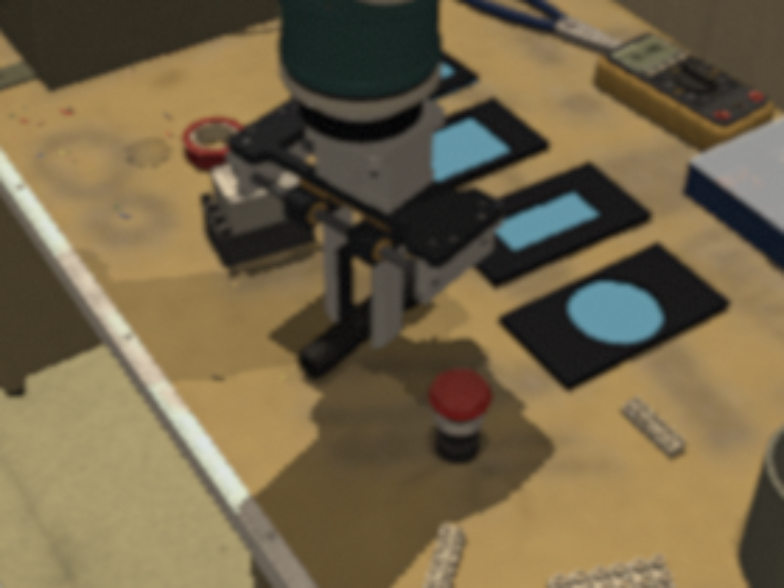

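Torch held at 29.8 mm. I'll lift and carry it.

move_arm(
  moves=[
    [[0,0,-0.5,0,0,0,1],[0,0,-0.8,0,0,0,1],[0,0,-1,0,0,0,1],[0,0,-1,0,0,0,1],[0,0,-1,0,0,0,1],[-0.5,0.4,-1,0,0,0,1],[-0.8,0.6,-0.4,0,0,0,1],[-0.8,0.6,0,0,0,0,1]],
  ],
)

```text
clock: 6.1
eef_pos: [0.4731, 0.0871, 0.1531]
orientation: [0.002, -0.139, 0.99, 0.0]
ft_force: [0.6, -0.5, -1.9]
grip_width: 0.0294
```

move_arm(
  moves=[
    [[-0.9,0.7,0,0,0,0,1],[-0.9,0.7,0,0,0,0,1],[-0.9,0.7,0,0,0,0,1],[-0.9,0.7,0,0,0,0,1],[-0.9,0.7,0,0,0,0,1],[-0.9,0.7,0,0,0,0,1],[-0.9,0.7,0,0,0,0,1],[-0.9,0.7,0,0,0,0,1]],
  ],
)

```text
clock: 6.9
eef_pos: [0.6068, 0.2712, 0.1514]
orientation: [0.0, -0.139, 0.99, -0.0]
ft_force: [-0.5, 0.1, -2.0]
grip_width: 0.03
```

move_arm(
  moves=[
    [[-0.3,0.2,0,0,0,0,1],[0,0,0,0,0,0.8,1],[0,0,0,0,0,0.8,1],[0,0,0,0,0,0,1],[0,0,0,0,0,0,1],[0,0,0,0,0,0,1],[0,0,0,0,0,0,1],[0,0,0,0,0,0,1]],
  ],
)

```text
clock: 7.7
eef_pos: [0.6122, 0.2773, 0.1506]
orientation: [0.0, -0.028, 1.0, -0.0]
ft_force: [-0.6, 0.8, -1.2]
grip_width: 0.0297
```

```bash
python3 go.py .6137 .2785 .011 93.3; python3 - <<'E'
from h import *
d=cam("scene"); cv2.imwrite("pics/s3.png",cv2.resize(d["image"][50:260,130:410],None,fx=2.8,fy=2.8))
d=cam("top"); cv2.imwrite("pics/t3.png",cv2.resize(d["image"][90:240,100:300],None,fx=4,fy=4))
E
```

```text
t 7.7 pos [0.6122 0.2773 0.1506] jaw 93.2 tilt z [ 0. -0. -1.] F [-0.6  0.8 -1.2] grip 0.0297 q7 1.35
shift units [-0.06  0.04  5.58]
turn units [-0.    0.   -0.01] deltajaw 0.1
```

View pics/s3.png

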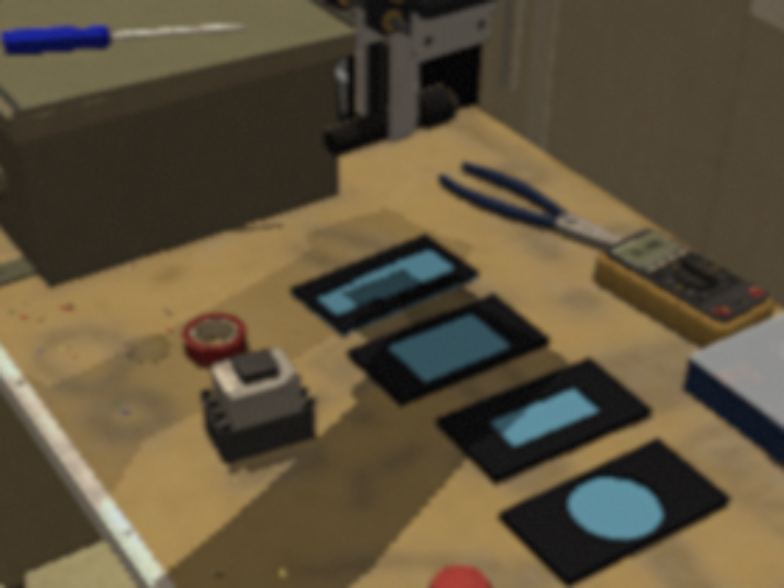

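View pics/t3.png

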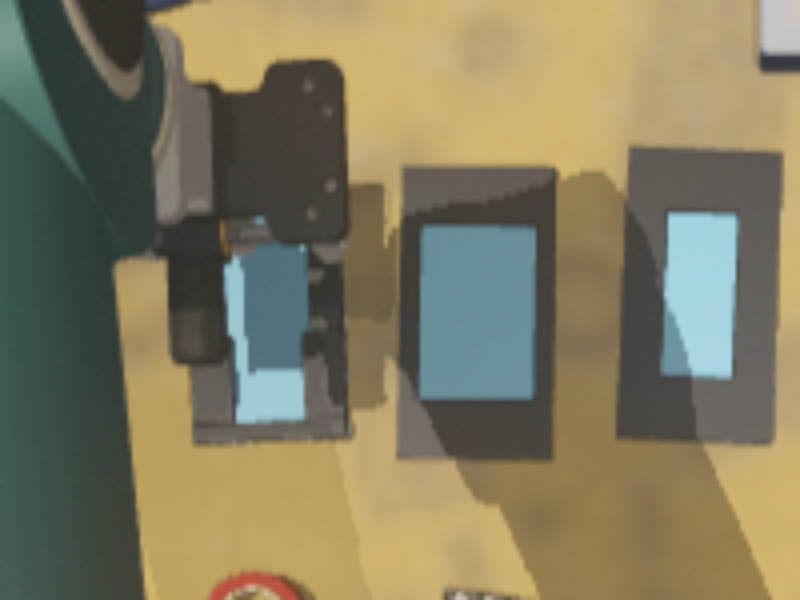

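```bash
python3 - <<'E'
from h import *
d=cam("top")
print(pt(d,[[150,180]],.157), pt(d,[[(170)/4+100,90+355/4],[225/4+100,90+355/4]],.157))
# expect tail
a=np.radians(3.2); e=np.array([np.cos(a),np.sin(a)]); c=np.array([.6122,.2773]); print(c-.058*e)
E
```

```text
[[0.55683534 0.27195174 0.157     ]] [[0.55893196 0.28494561 0.157     ]
 [0.55907561 0.26123163 0.157     ]]
[0.55429044 0.27406235]
```

move_arm(
  moves=[
    [[0,0.04,1,0,0,0,1],[0,0,1,0,0,0,1],[0,0,1,0,0,0,1],[0,0,1,0,0,0,1],[0,0,0.7,0,0,0,1],[0,0,0.5,0,0,0,1],[0,0,0.3,0,0,0,1],[0,0,0,0,0,0,1]],
  ],
)

```text
clock: 8.65
eef_pos: [0.612, 0.2783, 0.0125]
orientation: [-0.0, -0.028, 1.0, -0.0]
ft_force: [0.3, 0.4, -0.8]
grip_width: 0.0298
```

```bash
python3 go.py .6137 .2785 .0113 93.3; python3 - <<'E'
from h import *
d=cam("scene"); cv2.imwrite("pics/s4.png",cv2.resize(d["image"][50:200,200:400],None,fx=4,fy=4))
E
```

```text
t 8.65 pos [0.612  0.2783 0.0125] jaw 93.2 tilt z [-6.e-04 -5.e-04 -1.e+00] F [ 0.3  0.4 -0.8] grip 0.0298 q7 1.39
shift units [-0.07  0.    0.05]
turn units [-0.   -0.   -0.01] deltajaw 0.1
```

View pics/s4.png

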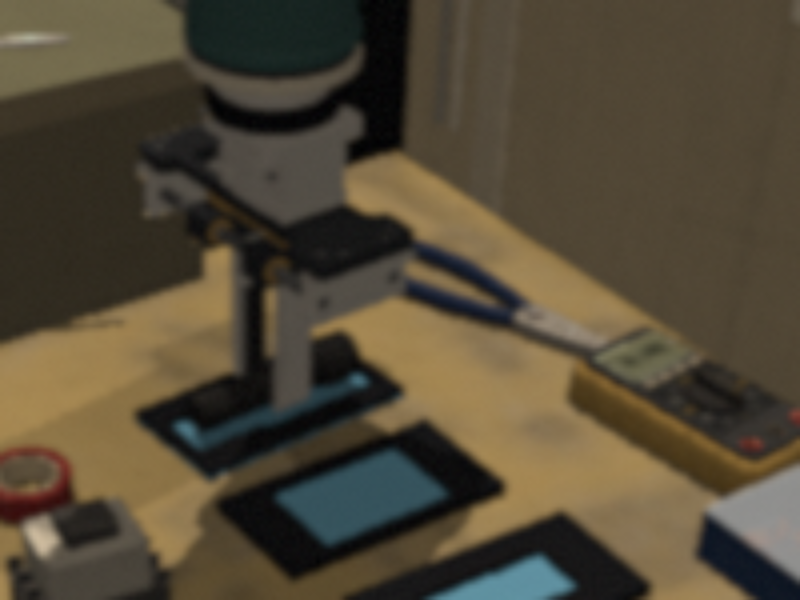

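Torch is seated over its slot with even blue margins. I'll release and back off.

move_arm(
  moves=[
    [[0,0,0.05,0,0,0,1],[0,0,0,0,0,0,0.55],[0,0,0,0,0,0,0.4],[0,0,0,0,0,0,0.2],[0,0,0,0,0,0,0.2],[0,0,-0.5,0,0,0,0.2],[0,0,-1,0,0,0,0.1],[0,0,-1,0,0,0,0]],
  ],
)

```text
clock: 9.5
eef_pos: [0.6121, 0.2783, 0.0757]
orientation: [-0.0, -0.028, 1.0, -0.0]
ft_force: [0.8, -0.1, 0.7]
grip_width: 0.0826
```

move_arm(
  moves=[
    [[0,0,-1,0,0,0,0],[0,0,-1,0,0,0,0],[0,0,-1,0,0,0,0],[0,0,-1,0,0,0,0],[0,0,-0.5,0,0,0,0],[0,0,0,0,0,0,0],[0,0,0,0,0,0,0],[0,0,0,0,0,0,0]],
  ],
)

```text
clock: 10.3
eef_pos: [0.6116, 0.2782, 0.1853]
orientation: [-0.001, -0.028, 1.0, -0.0]
ft_force: [0.6, -0.1, -0.9]
grip_width: 0.094
```

```bash
python3 go.py .424 .163 .16 82; python3 - <<'E'
from h import *
d=cam("scene"); cv2.imwrite("pics/s5.png",cv2.resize(d["image"][100:250,200:400],None,fx=4,fy=4))
E
```

```text
t 10.3 pos [0.6116 0.2782 0.1853] jaw 93.2 tilt z [-0.0016 -0.001  -1.    ] F [ 0.6 -0.1 -0.9] grip 0.094 q7 1.33
shift units [ 7.75 -4.18  1.03]
turn units [-0.01 -0.01  1.4 ] deltajaw -11.2
```

View pics/s5.png

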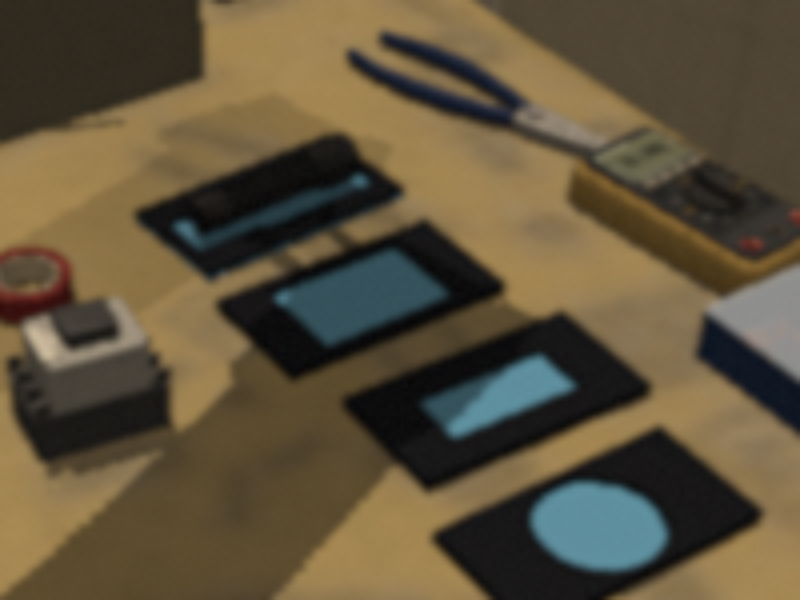

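move_arm(
  moves=[
    [[0.97,-0.52,0,0,0,0,0],[0.97,-0.52,0,0,0,0,0],[0.97,-0.52,0,0,0,0,0],[0.97,-0.52,0,0,0,0,0],[0.97,-0.52,0,0,0,0,0],[0.97,-0.52,0,0,0,0,0],[0.97,-0.52,0.5,0,0,0,0],[0.97,-0.52,0.5,0,0,0,0]],
  ],
)

```text
clock: 11.15
eef_pos: [0.4231, 0.1631, 0.161]
orientation: [-0.0, -0.028, 1.0, -0.0]
ft_force: [0.3, 0.2, -1.2]
grip_width: 0.0941
```

move_arm(
  moves=[
    [[0,0,1,0,0,0.7,0],[0,0,0.6,0,0,0.7,0],[0,0,0,0,0,0,0],[0,0,0,0,0,0,0],[0,0,0,0,0,0,0],[0,0,0,0,0,0,0],[0,0,0,0,0,0,0],[0,0,0,0,0,0,0]],
  ],
)

```text
clock: 11.95
eef_pos: [0.4244, 0.1639, 0.122]
orientation: [0.0, 0.07, 0.998, 0.0]
ft_force: [-0.5, -0.6, -1.1]
grip_width: 0.0944
```

```bash
python3 go.py .424 .163 .025 82; python3 - <<'E'
from h import *
d=cam("scene"); cv2.imwrite("pics/s6.png",cv2.resize(d["image"][100:250,130:330],None,fx=4,fy=4))
E
```

```text
t 11.95 pos [0.4244 0.1639 0.122 ] jaw 82.0 tilt z [ 3.e-04  3.e-04 -1.e+00] F [-0.5 -0.6 -1.1] grip 0.0944 q7 1.15
shift units [ 0.01 -0.04  3.88]
turn units [0. 0. 0.] deltajaw -0.0
```

View pics/s6.png

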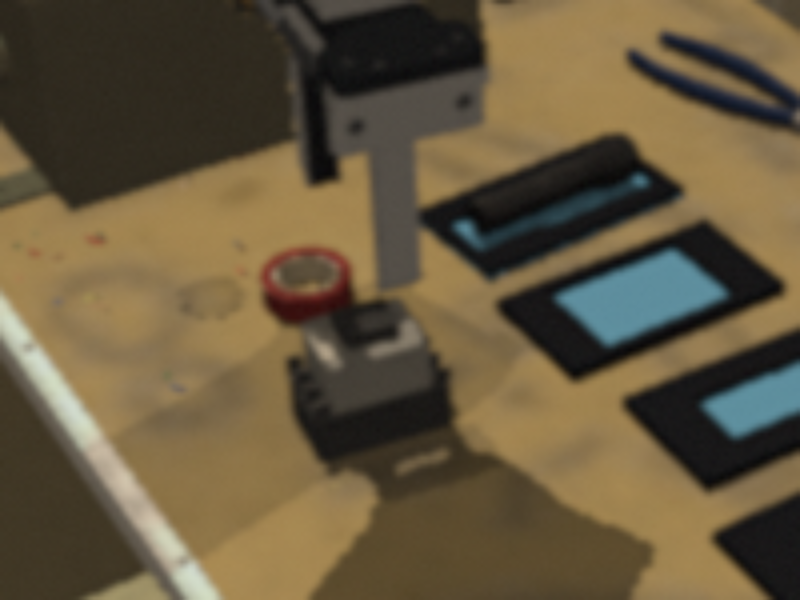

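move_arm(
  moves=[
    [[0,-0.04,1,0,0,0,0],[0,0,1,0,0,0,0],[0,0,1,0,0,0,0],[0,0,0.6,0,0,0,0],[0,0,0.3,0,0,0,0],[0,0,0,0,0,0,0],[0,0,0,0,0,0,0.6],[0,0,0,0,0,0,1]],
  ],
  force=35,
)

```text
clock: 12.8
eef_pos: [0.4246, 0.163, 0.025]
orientation: [0.0, 0.07, 0.998, 0.0]
ft_force: [0.4, -0.2, 1.0]
grip_width: 0.0809
```

move_arm(
  moves=[
    [[0,0,0,0,0,0,1],[0,0,0,0,0,0,1],[0,0,0,0,0,0,1],[0,0,0,0,0,0,1],[0,0,0,0,0,0,1],[0,0,0,0,0,0,1],[0,0,0,0,0,0,1],[0,0,0,0,0,0,1]],
  ],
)

```text
clock: 13.6
eef_pos: [0.4243, 0.163, 0.0243]
orientation: [0.0, 0.07, 0.998, 0.0]
ft_force: [1.0, 3.4, 3.3]
grip_width: 0.0443
```

```bash
python3 go.py .6053 .171 .125 90.6
```

```text
t 13.6 pos [0.4243 0.163  0.0243] jaw 82.0 tilt z [ 2.e-04  2.e-04 -1.e+00] F [1.  3.4 3.3] grip 0.0443 q7 1.27
shift units [-7.13  1.32 -4.03]
turn units [ 0.    0.   -1.07] deltajaw 8.6
```

move_arm(
  moves=[
    [[0,0,-0.3,0,0,0,1],[0,0,-0.7,0,0,0,1],[0,0,-1,0,0,0,1],[0,0,-1,0,0,0,1],[-0.5,0.1,-1,0,0,0,1],[-0.8,0.15,0,0,0,0,1],[-0.9,0.15,0,0,0,0,1],[-0.9,0.15,0,0,0,0,1]],
  ],
)

```text
clock: 14.4
eef_pos: [0.5032, 0.1653, 0.1246]
orientation: [-0.0, 0.07, 0.998, -0.0]
ft_force: [-0.0, 0.5, -2.3]
grip_width: 0.0442
```

move_arm(
  moves=[
    [[-0.9,0.15,0,0,0,0,1],[-0.9,0.15,0,0,0,0,1],[-0.9,0.2,0,0,0,0,1],[-0.8,0.2,0,0,0,0,1],[-0.5,0.2,0,0,0,0,1],[0,0,0,0,0,-0.55,1],[0,0,0,0,0,-0.5,1],[0,0,0,0,0,0,1]],
  ],
)

```text
clock: 15.2
eef_pos: [0.6046, 0.1734, 0.1242]
orientation: [-0.0, -0.004, 1.0, -0.0]
ft_force: [-0.5, -0.2, -3.0]
grip_width: 0.0443
```

move_arm(
  moves=[
    [[0,0,0,0,0,0,1],[0,0,0,0,0,0,1],[0,0,0,0,0,0,1],[0,0,0,0,0,0,1],[0,0,0,0,0,0,1],[0,0,0,0,0,0,1],[0,0,0,0,0,0,1],[0,0,0,0,0,0,1]],
  ],
)

```text
clock: 16.0
eef_pos: [0.605, 0.174, 0.1242]
orientation: [0.0, -0.003, 1.0, -0.0]
ft_force: [-0.0, 0.0, -3.2]
grip_width: 0.0443
```

```bash
python3 go.py .6053 .171 .028 90.6; python3 - <<'E'
from h import *
d=cam("scene"); cv2.imwrite("pics/s7.png",cv2.resize(d["image"][60:210,200:400],None,fx=4,fy=4))
d=cam("top"); cv2.imwrite("pics/t7.png",cv2.resize(d["image"][90:240,100:300],None,fx=4,fy=4))
E
```

```text
t 16.0 pos [0.605  0.174  0.1242] jaw 90.4 tilt z [ 0.e+00 -1.e-04 -1.e+00] F [-0.   0.  -3.2] grip 0.0443 q7 1.46
shift units [-0.01 -0.12  3.85]
turn units [-0.    0.   -0.03] deltajaw 0.2
```

View pics/s7.png

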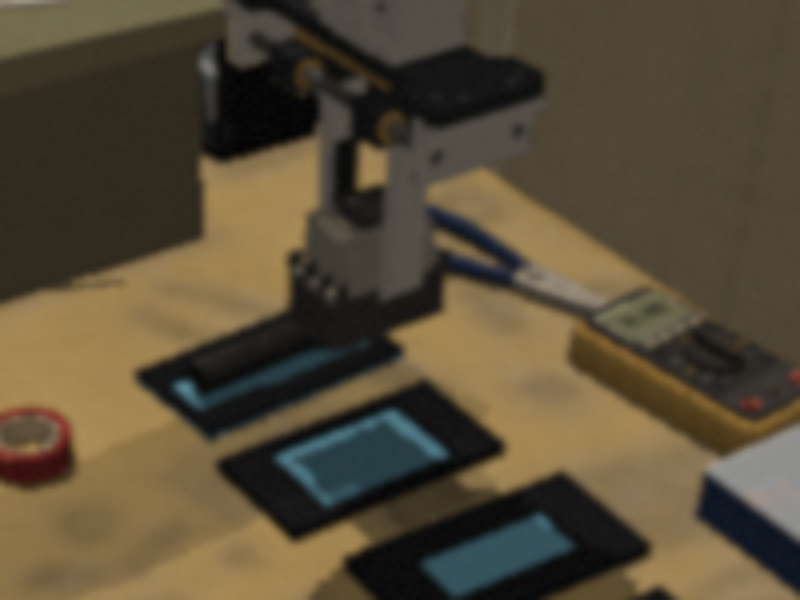

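View pics/t7.png

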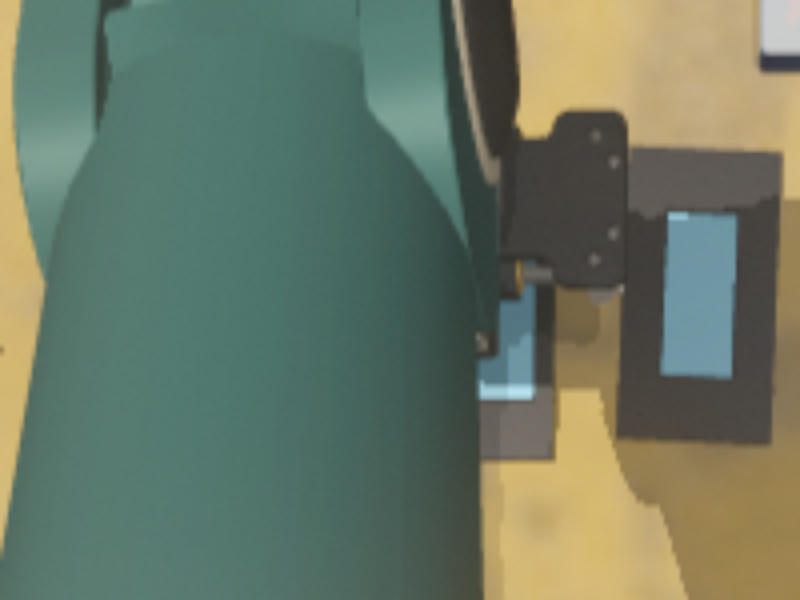

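move_arm(
  moves=[
    [[0,-0.12,0.8,0,0,0,1],[0,0,0.8,0,0,0,1],[0,0,0.8,0,0,0,1],[0,0,0.6,0,0,0,1],[0,0,0.4,0,0,0,1],[0,0,0.3,0,0,0,1],[0,0,0.1,0,0,0,1],[0,0,0,0,0,0,1]],
  ],
)

```text
clock: 16.9
eef_pos: [0.6051, 0.171, 0.0293]
orientation: [0.0, -0.003, 1.0, -0.0]
ft_force: [-0.8, -0.7, -3.0]
grip_width: 0.0446
```

```bash
python3 go.py .6053 .171 .027 90.6; python3 - <<'E'
from h import *
d=cam("scene"); cv2.imwrite("pics/s8.png",cv2.resize(d["image"][60:210,200:400],None,fx=4,fy=4))
E
```

```text
t 16.9 pos [0.6051 0.171  0.0293] jaw 90.4 tilt z [ 2.e-04 -0.e+00 -1.e+00] F [-0.8 -0.7 -3. ] grip 0.0446 q7 1.51
shift units [-0.01  0.    0.09]
turn units [-0.    0.   -0.02] deltajaw 0.2
```

View pics/s8.png

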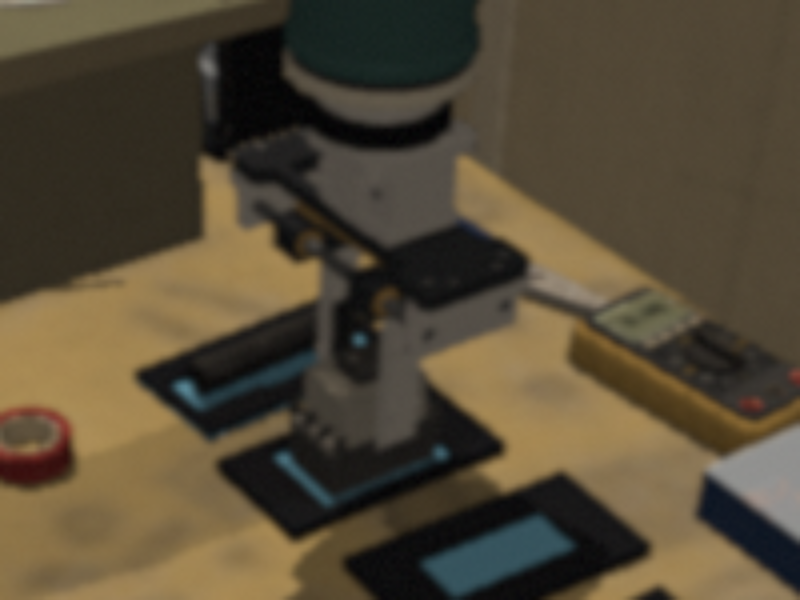

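The contactor is inside its recess. I'll lower 2 mm and release.

move_arm(
  moves=[
    [[0,0,0.09,0,0,0,1],[0,0,0,0,0,0,1],[0,0,0,0,0,0,0.45],[0,0,0,0,0,0,0.3],[0,0,0,0,0,0,0.2],[0,0,0,0,0,0,0.2],[0,0,-0.5,0,0,0,0.1],[0,0,-1,0,0,0,0.1]],
  ],
)

```text
clock: 17.75
eef_pos: [0.6041, 0.1706, 0.0642]
orientation: [-0.001, -0.003, 1.0, -0.001]
ft_force: [0.5, 0.3, -0.5]
grip_width: 0.0839
```

move_arm(
  moves=[
    [[0,0,-1,0,0,0,0.1],[0,0,-1,0,0,0,0.1],[0,0,-1,0,0,0,0],[0,0,-1,0,0,0,0],[0,0,-0.5,0,0,0,0],[0,0,0,0,0,0,0],[0,0,0,0,0,0,0],[0,0,0,0,0,0,0]],
  ],
)

```text
clock: 18.55
eef_pos: [0.6044, 0.1709, 0.1757]
orientation: [-0.001, -0.004, 1.0, -0.0]
ft_force: [-0.5, -0.2, -0.2]
grip_width: 0.0939
```

```bash
python3 go.py .4463 .279 .13 90; python3 - <<'E'
from h import *
d=cam("scene"); cv2.imwrite("pics/s9.png",cv2.resize(d["image"][100:250,200:400],None,fx=4,fy=4))
E
```

```text
t 18.55 pos [0.6044 0.1709 0.1757] jaw 90.4 tilt z [-1.7e-03 -7.0e-04 -1.0e+00] F [-0.5 -0.2 -0.2] grip 0.0939 q7 1.44
shift units [6.29 4.37 1.84]
turn units [-0.01 -0.01  0.05] deltajaw -0.4
```

View pics/s9.png

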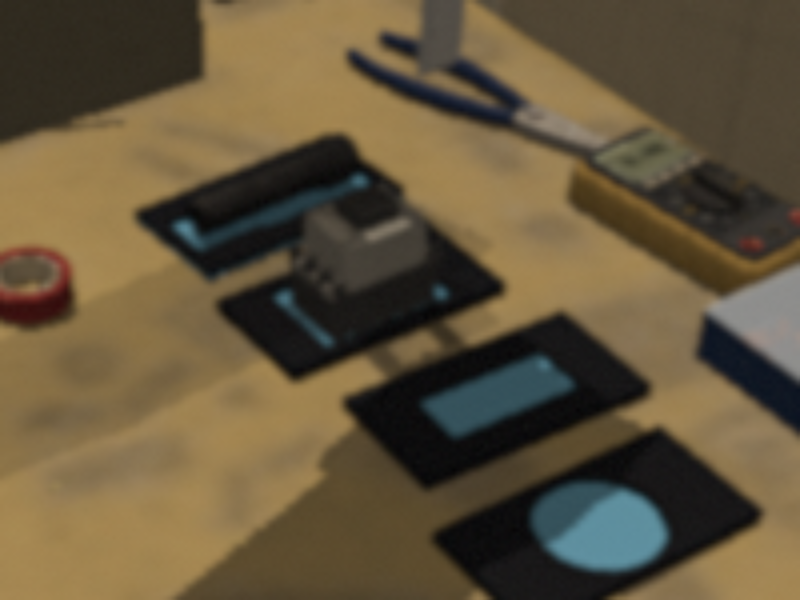

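move_arm(
  moves=[
    [[0.79,0.55,0,0,0,0,0],[0.79,0.55,0,0,0,0,0],[0.79,0.55,0,0,0,0,0],[0.79,0.55,0,0,0,0,0],[0.79,0.55,0,0,0,0,0],[0.79,0.55,0,0,0,0,0],[0.79,0.55,1,0,0,0,0],[0.79,0.55,1,0,0,0,0]],
  ],
)

```text
clock: 19.4
eef_pos: [0.4454, 0.2804, 0.1261]
orientation: [0.0, -0.004, 1.0, 0.0]
ft_force: [0.3, 0.4, -0.5]
grip_width: 0.0942
```

move_arm(
  moves=[
    [[0,0,0,0,0,0,0],[0,0,0,0,0,0,0],[0,0,0,0,0,0,0],[0,0,0,0,0,0,0],[0,0,0,0,0,0,0],[0,0,0,0,0,0,0],[0,0,0,0,0,0,0],[0,0,0,0,0,0,0]],
  ],
)

```text
clock: 20.2
eef_pos: [0.4463, 0.2798, 0.127]
orientation: [0.0, -0.003, 1.0, -0.0]
ft_force: [0.3, 0.7, 0.4]
grip_width: 0.094
```

```bash
python3 go.py .4463 .279 .006 90; python3 - <<'E'
from h import *
d=cam("scene"); cv2.imwrite("pics/s10.png",cv2.resize(d["image"][100:250,130:330],None,fx=4,fy=4))
d=cam("top"); cv2.imwrite("pics/t10.png",d["image"])
E
```

```text
t 20.2 pos [0.4463 0.2798 0.127 ] jaw 90.4 tilt z [ 1.e-04 -0.e+00 -1.e+00] F [0.3 0.7 0.4] grip 0.094 q7 1.12
shift units [ 0.   -0.03  4.84]
turn units [-0.    0.    0.05] deltajaw -0.4
```

View pics/s10.png

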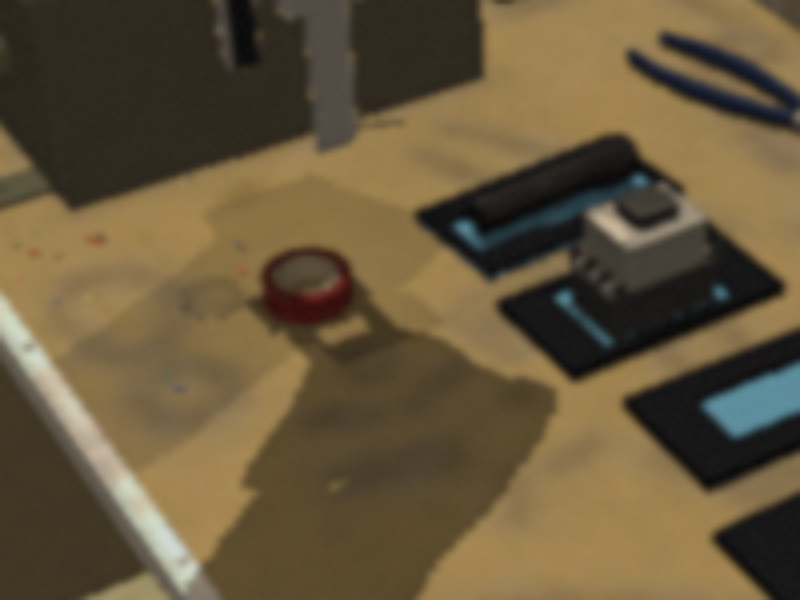

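View pics/t10.png

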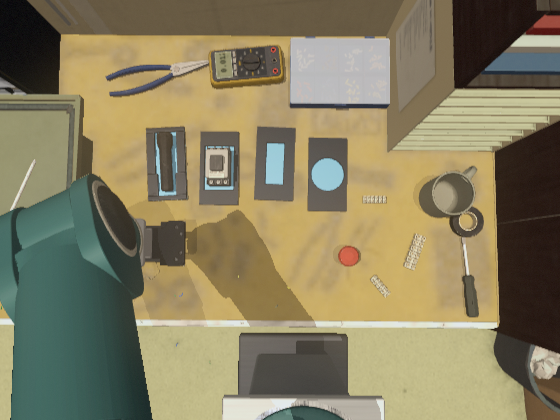

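Both placed parts look seated in the top view, at torch (167,162) and contactor (219,167). Next I'll descend on the tape.

move_arm(
  moves=[
    [[0,-0.03,1,0,0,0,0],[0,0,1,0,0,0,0],[0,0,1,0,0,0,0],[0,0,1,0,0,0,0],[0,0,0.6,0,0,0,0],[0,0,0.24,0,0,0,0],[0,0,0,0,0,0,0],[0,0,0,0,0,0,1]],
  ],
  force=20,
)

```text
clock: 21.1
eef_pos: [0.4467, 0.2794, 0.0068]
orientation: [0.0, -0.003, 1.0, 0.0]
ft_force: [-0.2, 0.5, 0.4]
grip_width: 0.0887
```

move_arm(
  moves=[
    [[0,0,0,0,0,0,1],[0,0,0,0,0,0,1],[0,0,0,0,0,0,1],[0,0,0,0,0,0,1],[0,0,0,0,0,0,1],[0,0,0,0,0,0,1],[0,0,0,0,0,0,1],[0,0,0,0,0,0,1]],
  ],
)

```text
clock: 21.9
eef_pos: [0.4463, 0.2792, 0.0061]
orientation: [0.0, -0.004, 1.0, 0.0]
ft_force: [-0.6, 0.6, 5.6]
grip_width: 0.0508
```

```bash
python3 go.py .5937 -.0487 .14 90; python3 - <<'E'
from h import *
d=cam("scene"); cv2.imwrite("pics/s11.png",cv2.resize(d["image"][100:250,130:330],None,fx=4,fy=4))
E
```

```text
t 21.9 pos [0.4463 0.2792 0.0061] jaw 90.4 tilt z [ 1.e-04  1.e-04 -1.e+00] F [-0.6  0.6  5.6] grip 0.0508 q7 1.22
shift units [ -5.81 -13.16  -5.36]
turn units [0.   0.   0.05] deltajaw -0.4
```

View pics/s11.png

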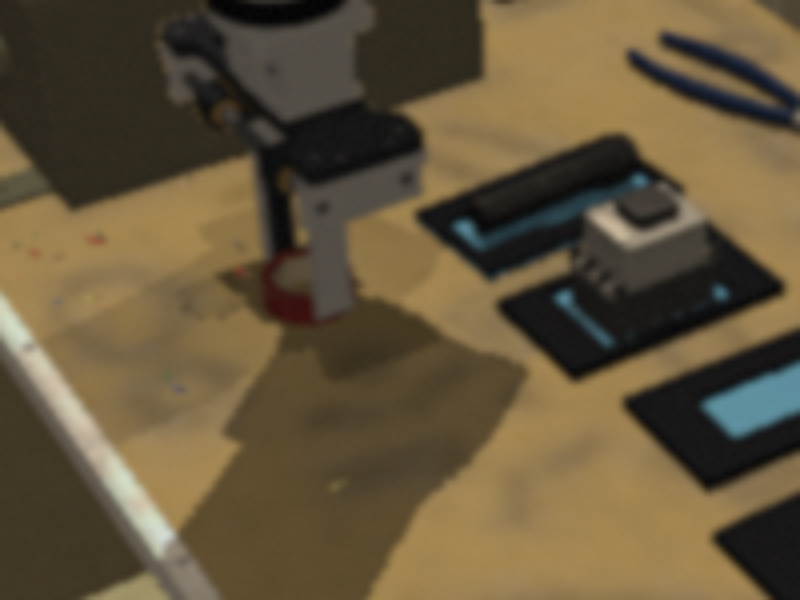

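move_arm(
  moves=[
    [[0,0,-0.3,0,0,0,1],[0,0,-0.8,0,0,0,1],[0,0,-1,0,0,0,1],[0,0,-1,0,0,0,1],[0,0,-1,0,0,0,1],[0,-0.5,-1,0,0,0,1],[-0.4,-0.9,-0.3,0,0,0,1],[-0.4,-0.9,0,0,0,0,1]],
  ],
)

```text
clock: 22.75
eef_pos: [0.4672, 0.2216, 0.1428]
orientation: [0.001, -0.004, 1.0, 0.001]
ft_force: [0.2, -0.3, -0.6]
grip_width: 0.0513
```

```bash
python3 go.py .5937 -.0487 .14 90; python3 - <<'E'
from h import *
d=cam("scene"); cv2.imwrite("pics/s12.png",cv2.resize(d["image"][50:250,130:330],None,fx=3,fy=3))
E
```

```text
t 22.75 pos [0.4672 0.2216 0.1428] jaw 90.5 tilt z [ 0.0019  0.0016 -1.    ] F [ 0.2 -0.3 -0.6] grip 0.0513 q7 1.24
shift units [ -4.97 -10.85   0.1 ]
turn units [0.01 0.01 0.06] deltajaw -0.5
```

View pics/s12.png

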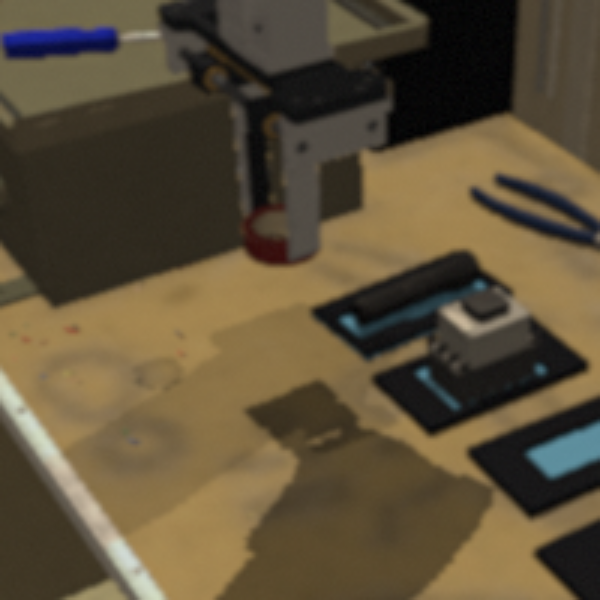

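move_arm(
  moves=[
    [[-0.43,-0.95,0,0,0,0,1],[-0.43,-0.95,0,0,0,0,1],[-0.43,-0.95,0,0,0,0,1],[-0.43,-0.95,0,0,0,0,1],[-0.43,-0.95,0,0,0,0,1],[-0.43,-0.95,0,0,0,0,1],[-0.43,-0.95,0,0,0,0,1],[-0.43,-0.95,0,0,0,0,1]],
  ],
)

```text
clock: 23.6
eef_pos: [0.5541, 0.0314, 0.1412]
orientation: [-0.0, -0.003, 1.0, -0.0]
ft_force: [0.8, 0.2, -0.9]
grip_width: 0.0512
```

move_arm(
  moves=[
    [[-0.43,-0.95,0,0,0,0,1],[-0.43,-0.95,0,0,0,0,1],[-0.4,-0.8,0,0,0,0,1],[-0.2,-0.1,0,0,0,0,1],[0,0,0.5,0,0,0,1],[0,0,1,0,0,0,1],[0,0,0.5,0,0,0,1],[0,0,0,0,0,0,1]],
  ],
)

```text
clock: 24.4
eef_pos: [0.5895, -0.0363, 0.089]
orientation: [-0.002, -0.004, 1.0, -0.0]
ft_force: [-0.3, -0.0, 0.4]
grip_width: 0.0511
```

```bash
python3 go.py .5937 -.0487 .0095 90; python3 - <<'E'
from h import *
d=cam("scene"); im=d["image"]; hsv=cv2.cvtColor(im,cv2.COLOR_BGR2HSV)
cv2.imwrite("pics/s13.png",cv2.resize(im[130:280,240:440],None,fx=4,fy=4))
t=cam("top"); cv2.imwrite("pics/t13.png",cv2.resize(t["image"][90:240,230:430],None,fx=4,fy=4))
E
```

```text
t 24.4 pos [ 0.5895 -0.0363  0.089 ] jaw 90.5 tilt z [-0.0035 -0.     -1.    ] F [-0.3 -0.   0.4] grip 0.0511 q7 1.85
shift units [-0.18 -0.5   3.18]
turn units [-0.   -0.02  0.06] deltajaw -0.5
```

View pics/s13.png

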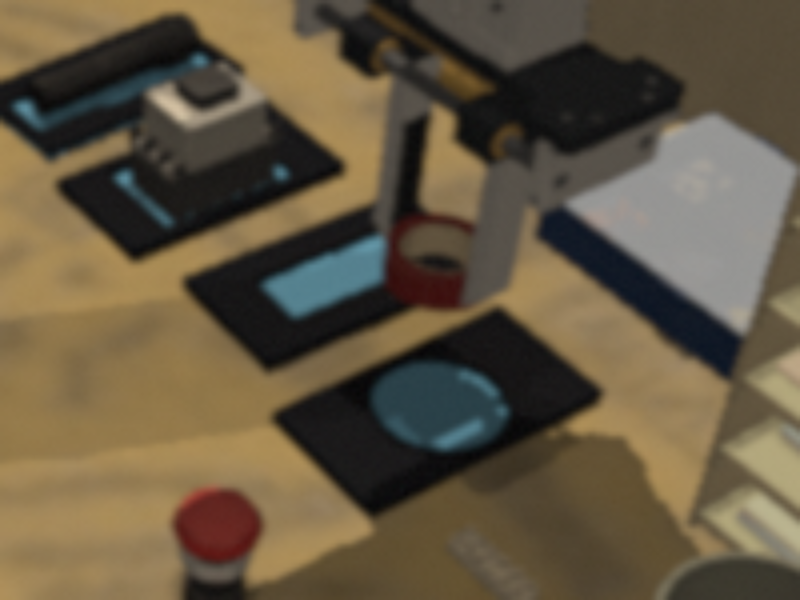

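View pics/t13.png

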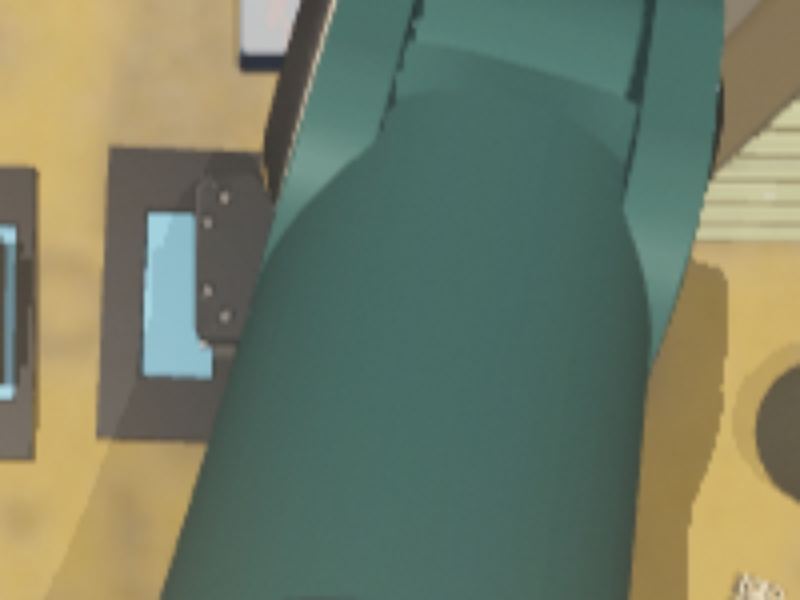

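move_arm(
  moves=[
    [[-0.18,-0.5,0,0,0,0.06,1],[0,0,0,0,0,0,1],[0,0,0,0,0,0,1],[0,0,0,0,0,0,1],[0,0,0,0,0,0,1],[0,0,0,0,0,0,1],[0,0,0,0,0,0,1],[0,0,0,0,0,0,1]],
  ],
)

```text
clock: 25.3
eef_pos: [0.5955, -0.0498, 0.091]
orientation: [-0.0, 0.001, 1.0, -0.0]
ft_force: [0.8, 0.3, -0.5]
grip_width: 0.0514
```

```bash
python3 go.py .5937 -.0487 .0095 90; python3 - <<'E'
from h import *
d=cam("scene"); im=d["image"]; hsv=cv2.cvtColor(im,cv2.COLOR_BGR2HSV)
p=status.sense()["eef_pos"]
r=cv2.inRange(hsv,(0,130,40),(8,255,255))|cv2.inRange(hsv,(170,130,40),(180,255,255))
r[:160]=0; r[250:]=0
c=max(cv2.findContours(r,cv2.RETR_EXTERNAL,cv2.CHAIN_APPROX_NONE)[0],key=cv2.contourArea).reshape(-1,2)
print("seen L,R,T,B",c.min(0),c.max(0))
th=np.linspace(0,2*np.pi,200)
for dx in(-.006,-.003,0,.003,.006):
  P=np.vstack([np.c_[p[0]+dx+.0265*np.cos(th),p[1]+.0265*np.sin(th),0*th+p[2]+z] for z in(-.006,.012)])
  u=px(d,P); print(dx,u.min(0).round(1),u.max(0).round(1))
v=im.copy()
P=np.c_[p[0]+.0265*np.cos(th),p[1]+.0265*np.sin(th),0*th+p[2]+.012]; cv2.polylines(v,[px(d,P).round().astype(int)],True,(0,255,0),1)
cv2.imwrite("pics/s14.png",cv2.resize(v[150:270,270:430],None,fx=5,fy=5,interpolation=cv2.INTER_NEAREST))
E
```

```text
t 25.3 pos [ 0.5955 -0.0498  0.091 ] jaw 89.9 tilt z [-0.e+00 -1.e-04 -1.e+00] F [ 0.8  0.3 -0.5] grip 0.0514 q7 1.86
shift units [0.07 0.04 3.26]
turn units [-0.   -0.   -0.01] deltajaw 0.1
seen L,R,T,B [343 185] [364 209]
-0.006 [338.9 184.9] [368.8 210.6]
-0.003 [340.1 184.3] [370. 210.]
0 [341.3 183.8] [371.2 209.4]
0.003 [342.5 183.3] [372.4 208.8]
0.006 [343.8 182.8] [373.6 208.3]
```

View pics/s14.png

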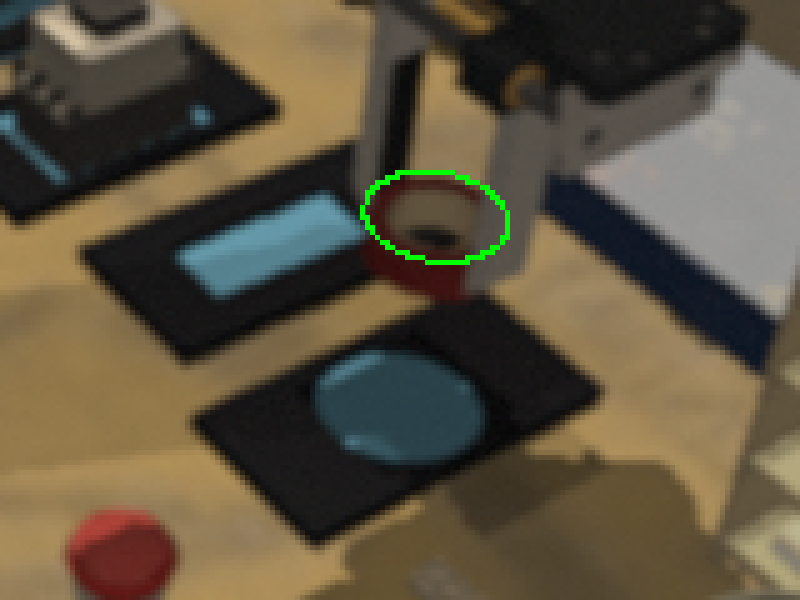

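The projected circle matches the held tape, so I'll lower it.

move_arm(
  moves=[
    [[0.07,0.04,0.8,0,0,0,1],[0,0,0.8,0,0,0,1],[0,0,0.7,0,0,0,1],[0,0,0.5,0,0,0,1],[0,0,0.3,0,0,0,1],[0,0,0.14,0,0,0,1],[0,0,0,0,0,0,1],[0,0,0,0,0,0,1]],
  ],
)

```text
clock: 26.15
eef_pos: [0.5942, -0.049, 0.0106]
orientation: [0.0, 0.001, 1.0, -0.0]
ft_force: [-0.2, -0.3, -1.1]
grip_width: 0.0515
```

```bash
python3 go.py .5937 -.0487 .0095 90; python3 - <<'E'
from h import *
d=cam("scene"); cv2.imwrite("pics/s15.png",cv2.resize(d["image"][150:270,270:430],None,fx=5,fy=5))
E
```

```text
t 26.15 pos [ 0.5942 -0.049   0.0106] jaw 89.9 tilt z [ 8.e-04 -1.e-04 -1.e+00] F [-0.2 -0.3 -1.1] grip 0.0515 q7 1.92
shift units [0.02 0.01 0.04]
turn units [-0.    0.01 -0.01] deltajaw 0.1
```

View pics/s15.png

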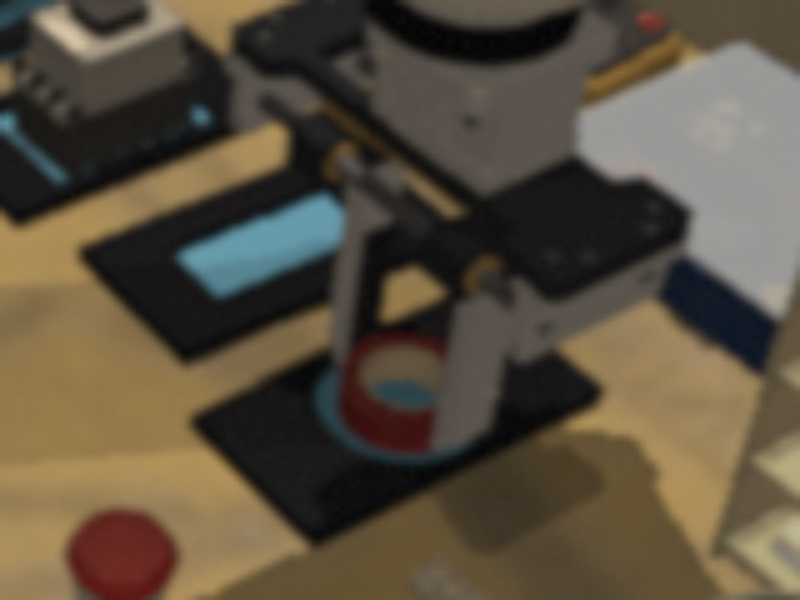

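move_arm(
  moves=[
    [[0,0,0.03,0,0,0,1],[0,0,0,0,0,0,0.35],[0,0,0,0,0,0,0.2],[0,0,0,0,0,0,0.1],[0,0,0,0,0,0,0.1],[0,0,0,0,0,0,0.1],[0,0,-0.5,0,0,0,0.1],[0,0,-1,0,0,0,0.1]],
  ],
)

```text
clock: 27.0
eef_pos: [0.5928, -0.0489, 0.0465]
orientation: [-0.001, 0.001, 1.0, -0.0]
ft_force: [0.9, 0.5, 1.4]
grip_width: 0.0847
```

move_arm(
  moves=[
    [[0,0,-1,0,0,0,0.1],[0,0,-1,0,0,0,0.1],[0,0,-1,0,0,0,0.1],[0,0,-1,0,0,0,0.1],[0,0,-0.5,0,0,0,0.1],[0,0,0,0,0,0,0.1],[0,0,0,0,0,0,0.1],[0,0,0,0,0,0,0.1]],
  ],
)

```text
clock: 27.8
eef_pos: [0.5932, -0.0488, 0.1581]
orientation: [-0.001, 0.001, 1.0, -0.0]
ft_force: [-0.2, -0.4, -0.1]
grip_width: 0.0844
```

```bash
python3 go.py .4376 -.2198 .16 68.8; python3 - <<'E'
from h import *
d=cam("scene"); cv2.imwrite("pics/s16.png",cv2.resize(d["image"][150:350,240:480],None,fx=3,fy=3))
E
```

```text
t 27.8 pos [ 0.5932 -0.0488  0.1581] jaw 89.9 tilt z [-1.7e-03 -2.0e-04 -1.0e+00] F [-0.2 -0.4 -0.1] grip 0.0844 q7 1.82
shift units [ 6.21 -6.85 -0.07]
turn units [-0.   -0.01  2.64] deltajaw -21.1
```

View pics/s16.png

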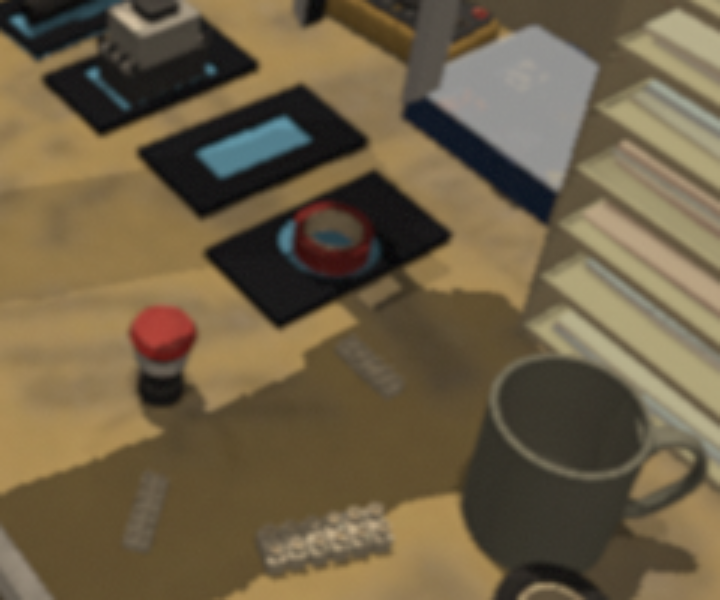

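move_arm(
  moves=[
    [[0.78,-0.86,0,0,0,0,0.1],[0.78,-0.86,0,0,0,0,0.1],[0.78,-0.86,0,0,0,0,0.1],[0.78,-0.86,0,0,0,0,0.1],[0.78,-0.86,0,0,0,0,0.1],[0.78,-0.86,0,0,0,0,0.1],[0.78,-0.86,0,0,0,0,0.1],[0.75,-0.83,0,0,0,0,0.1]],
  ],
)

```text
clock: 28.65
eef_pos: [0.437, -0.2206, 0.1586]
orientation: [-0.001, 0.001, 1.0, 0.0]
ft_force: [0.1, 0.1, 0.2]
grip_width: 0.0843
```

move_arm(
  moves=[
    [[0,0,0,0,0,0.9,0.1],[0,0,0.5,0,0,0.9,0.1],[0,0,1,0,0,0.84,0.1],[0,0,0,0,0,0,0.1],[0,0,0,0,0,0,0.1],[0,0,0,0,0,0,0.1],[0,0,0,0,0,0,0.1],[0,0,0,0,0,0,0.1]],
  ],
)

```text
clock: 29.45
eef_pos: [0.4386, -0.22, 0.1223]
orientation: [0.0, 0.183, 0.983, 0.0]
ft_force: [0.3, 0.3, 0.7]
grip_width: 0.0849
```

```bash
python3 go.py .4376 -.2198 .006 68.8; python3 - <<'E'
from h import *
d=cam("scene"); cv2.imwrite("pics/s17.png",cv2.resize(d["image"][220:420,230:470],None,fx=3,fy=3))
E
```

```text
t 29.45 pos [ 0.4386 -0.22    0.1223] jaw 68.9 tilt z [ 1.e-03 -1.e-04 -1.e+00] F [0.3 0.3 0.7] grip 0.0849 q7 1.87
shift units [ 0.04 -0.01  4.65]
turn units [0.   0.01 0.01] deltajaw -0.1
```

View pics/s17.png

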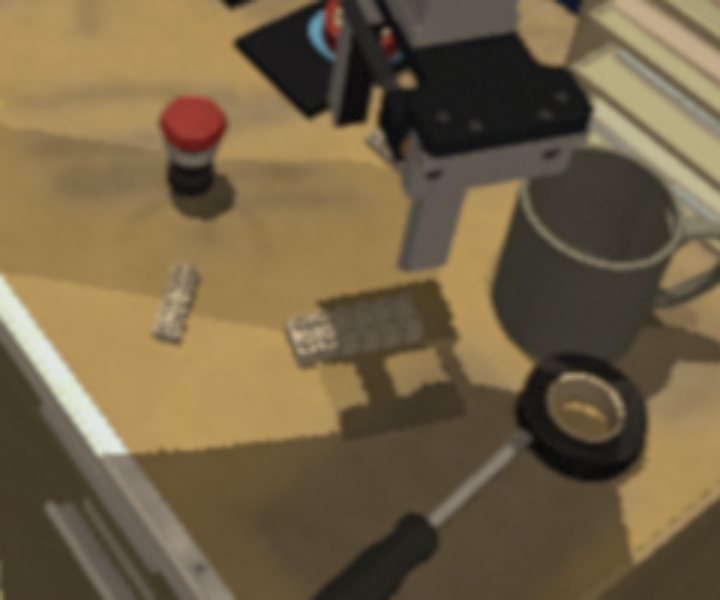

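Jaws straddle the big strip, with the button and screwdriver clear.

move_arm(
  moves=[
    [[0.04,0,1,0,0,0,0.1],[0,0,1,0,0,0,0.1],[0,0,1,0,0,0,0.1],[0,0,0.9,0,0,0,0.1],[0,0,0.5,0,0,0,0.1],[0,0,0.25,0,0,0,0.1],[0,0,0,0,0,0,0.1],[0,0,0,0,0,0,1]],
  ],
  force=20,
)

```text
clock: 30.3
eef_pos: [0.4378, -0.2198, 0.0062]
orientation: [0.0, 0.184, 0.983, -0.0]
ft_force: [0.8, -0.2, 0.7]
grip_width: 0.0797
```

move_arm(
  moves=[
    [[0,0,0,0,0,0,1],[0,0,0,0,0,0,1],[0,0,0,0,0,0,1],[0,0,0,0,0,0,1],[0,0,0,0,0,0,1],[0,0,0,0,0,0,1],[0,0,0,0,0,0,1],[0,0,0,0,0,0,1]],
  ],
)

```text
clock: 31.1
eef_pos: [0.4373, -0.2195, 0.0055]
orientation: [-0.0, 0.184, 0.983, -0.0]
ft_force: [-0.3, 0.3, 0.1]
grip_width: 0.0215
```

```bash
python3 go.py .615 .0583 .15 88
```

```text
t 31.1 pos [ 0.4373 -0.2195  0.0055] jaw 68.8 tilt z [-0.e+00 -1.e-04 -1.e+00] F [-0.3  0.3  0.1] grip 0.0215 q7 2.03
shift units [-2.61 12.93 -5.78]
turn units [-0.  -0.  -2.4] deltajaw 19.2
```

move_arm(
  moves=[
    [[0,0,-0.4,0,0,0,1],[0,0,-0.8,0,0,0,1],[0,0,-1,0,0,0,1],[0,0,-1,0,0,0,1],[0,0,-1,0,0,0,1],[-0.1,0.5,-1,0,0,0,1],[-0.2,0.9,-0.6,0,0,0,1],[-0.2,0.9,0,0,0,0,1]],
  ],
)

```text
clock: 31.9
eef_pos: [0.4709, -0.1703, 0.1532]
orientation: [0.002, 0.184, 0.983, 0.0]
ft_force: [0.5, -0.1, -1.2]
grip_width: 0.0217
```

move_arm(
  moves=[
    [[-0.2,1,0,0,0,0,1],[-0.2,1,0,0,0,0,1],[-0.2,1,0,0,0,0,1],[-0.2,1,0,0,0,0,1],[-0.2,1,0,0,0,0,1],[-0.2,1,0,0,0,0,1],[-0.2,1,0,0,0,0,1],[-0.2,1,0,0,0,0,1]],
  ],
)

```text
clock: 32.7
eef_pos: [0.5797, 0.0024, 0.1512]
orientation: [0.0, 0.184, 0.983, -0.0]
ft_force: [-0.0, -0.0, -0.4]
grip_width: 0.0217
```

move_arm(
  moves=[
    [[-0.2,1,0,0,0,0,1],[-0.2,0.8,0,0,0,0,1],[-0.1,0.4,0,0,0,0,1],[0,0,0,0,0,-0.8,1],[0,0,0,0,0,-0.8,1],[0,0,0,0,0,-0.8,1],[0,0,0,0,0,0,1],[0,0,0,0,0,0,1]],
  ],
)

```text
clock: 33.5
eef_pos: [0.6108, 0.0478, 0.1508]
orientation: [0.0, 0.02, 1.0, -0.0]
ft_force: [0.2, 0.0, -0.4]
grip_width: 0.0218
```

move_arm(
  moves=[
    [[0,0,0.5,0,0,0,1],[0,0,0.5,0,0,0,1],[0,0,0.5,0,0,0,1],[0,0,0,0,0,0,1],[0,0,0,0,0,0,1],[0,0,0,0,0,0,1],[0,0,0,0,0,0,1],[0,0,0,0,0,0,1]],
  ],
)

```text
clock: 34.3
eef_pos: [0.6112, 0.0484, 0.1134]
orientation: [0.0, 0.017, 1.0, 0.0]
ft_force: [0.7, -0.3, -0.5]
grip_width: 0.0217
```

```bash
python3 go.py .615 .0583 .0095 88;  python3 - <<'E'
from h import *
d=cam("scene"); cv2.imwrite("pics/s18.png",cv2.resize(d["image"][90:240,230:430],None,fx=4,fy=4))
E
```

```text
t 34.3 pos [0.6112 0.0484 0.1134] jaw 88.0 tilt z [ 7.e-04  1.e-04 -1.e+00] F [ 0.7 -0.3 -0.5] grip 0.0217 q7 1.65
shift units [-0.14  0.4   4.16]
turn units [0. 0. 0.] deltajaw -0.0
```

View pics/s18.png

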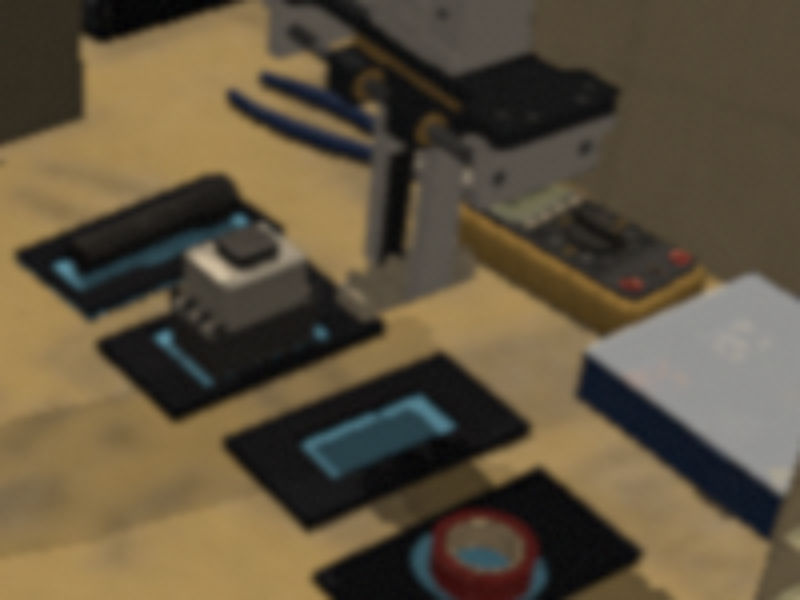

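move_arm(
  moves=[
    [[-0.14,0.4,0,0,0,0,1],[0,0,0.8,0,0,0,1],[0,0,0.8,0,0,0,1],[0,0,0.8,0,0,0,1],[0,0,0.8,0,0,0,1],[0,0,0.2,0,0,0,1],[0,0,0,0,0,0,1],[0,0,0,0,0,0,1]],
  ],
)

```text
clock: 35.15
eef_pos: [0.6154, 0.0585, 0.0288]
orientation: [0.0, 0.017, 1.0, 0.0]
ft_force: [0.8, -0.8, -0.1]
grip_width: 0.0215
```

```bash
python3 go.py .615 .0583 .0095 88;  python3 - <<'E'
from h import *
d=cam("scene"); cv2.imwrite("pics/s19.png",cv2.resize(d["image"][90:240,230:430],None,fx=4,fy=4))
E
```

```text
t 35.15 pos [0.6154 0.0585 0.0288] jaw 88.0 tilt z [ 9.e-04  1.e-04 -1.e+00] F [ 0.8 -0.8 -0.1] grip 0.0215 q7 1.68
shift units [ 0.02 -0.01  0.77]
turn units [0.   0.01 0.  ] deltajaw -0.0
```

View pics/s19.png

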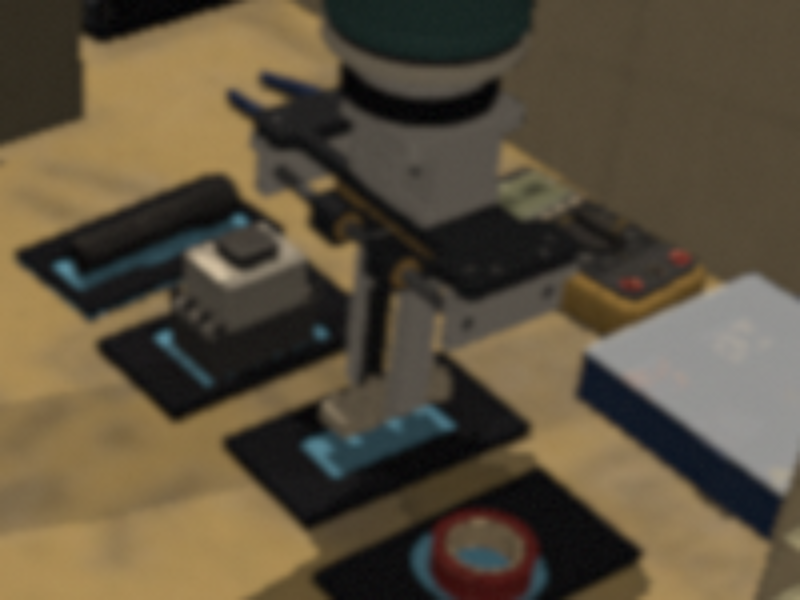

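move_arm(
  moves=[
    [[0,0,0.4,0,0,0,1],[0,0,0.25,0,0,0,1],[0,0,0.12,0,0,0,1],[0,0,0,0,0,0,1],[0,0,0,0,0,0,0.7],[0,0,0,0,0,0,0.5],[0,0,0,0,0,0,0.3],[0,0,0,0,0,0,0.2]],
  ],
)

```text
clock: 36.0
eef_pos: [0.6149, 0.0582, 0.0089]
orientation: [0.0, 0.017, 1.0, -0.0]
ft_force: [-0.1, -0.3, 0.2]
grip_width: 0.0491
```

move_arm(
  moves=[
    [[0,0,0,0,0,0,0.2],[0,0,-0.3,0,0,0,0.2],[0,0,-1,0,0,0,0.2],[0,0,-1,0,0,0,0.2],[0,0,-1,0,0,0,0.2],[0,0,-1,0,0,0,0.2],[0,0,-1,0,0,0,0.2],[0,0,-1,0,0,0,0.2]],
  ],
)

```text
clock: 36.8
eef_pos: [0.6147, 0.0581, 0.1679]
orientation: [0.0, 0.018, 1.0, 0.0]
ft_force: [0.0, -0.7, -0.5]
grip_width: 0.0749
```

move_arm(
  moves=[
    [[1,0,-1,0,0,0,0.2],[1,0,-1,0,0,0,0.2],[1,0.7,0,0,0,0,0.2],[1,1,0,0,0,0,0.2],[1,1,0,0,0,0,0.2],[0.8,1,0,0,0,0,0.2],[0.8,1,0,0,0,0,0.2],[0,1,0,0,0,0,0.2]],
  ],
)

```text
clock: 37.6
eef_pos: [0.4529, 0.2075, 0.217]
orientation: [-0.0, 0.017, 1.0, 0.001]
ft_force: [0.2, -0.5, -0.0]
grip_width: 0.0757
```

move_arm(
  moves=[
    [[0,1,0,0,0,0,0.2],[0,1,0,0,0,0,0.2],[0,1,0,0,0,0,0.2],[0,1,0,0,0,0,0.2],[0,1,0,0,0,0,0.2],[0,0,0,0,0,0,0.2],[0,0,0,0,0,0,0.2],[0,0,0,0,0,0,0.2]],
  ],
)

```text
clock: 38.4
eef_pos: [0.4595, 0.3303, 0.2165]
orientation: [0.0, 0.018, 1.0, -0.0]
ft_force: [-0.3, -0.4, 0.6]
grip_width: 0.0753
```

```bash
python3 go.py .4 .3 .2;  python3 - <<'E'
from h import *
d=cam("scene"); cv2.imwrite("pics/s20.png",cv2.resize(d["image"][110:260,220:420],None,fx=4,fy=4))
d=cam("top"); cv2.imwrite("pics/t20.png",cv2.resize(d["image"][110:290,130:370],None,fx=3.3,fy=3.3,interpolation=cv2.INTER_CUBIC))
E
```

```text
t 38.4 pos [0.4595 0.3303 0.2165] jaw 87.9 tilt z [ 3.e-04 -1.e-04 -1.e+00] F [-0.3 -0.4  0.6] grip 0.0753 q7 0.98
shift units [ 2.33 -1.3   0.66]
```

View pics/s20.png

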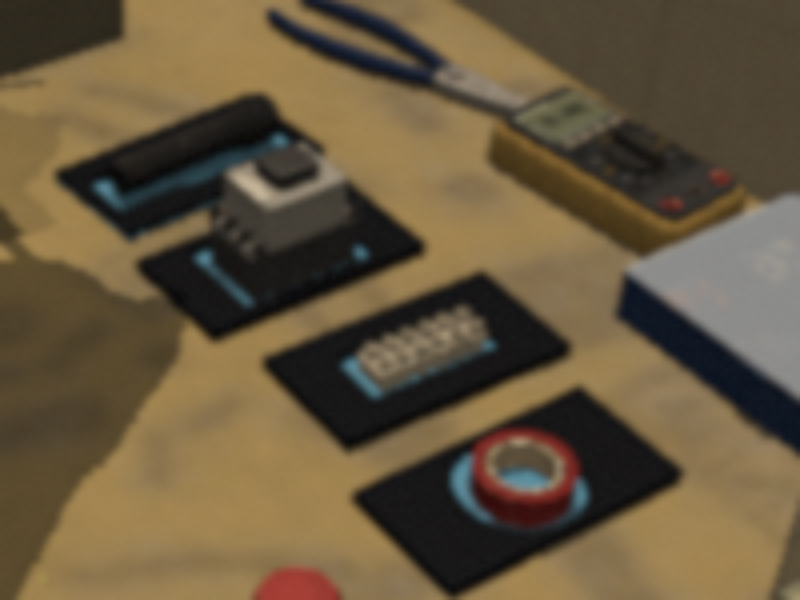

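View pics/t20.png

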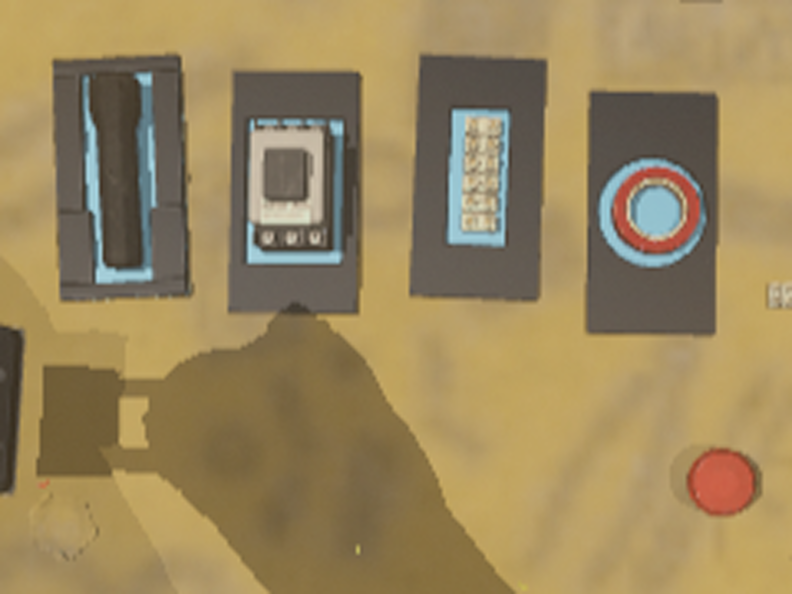

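```bash
python3 - <<'E'
from h import *
d=cam("top"); im=d["image"]; hsv=cv2.cvtColor(im,cv2.COLOR_BGR2HSV); V=hsv[...,2]
k=lambda L:np.array(L)/3.3+[130,110]
f=np.array([.6137,.2785]);a=np.radians(3.3);e=np.array([np.cos(a),np.sin(a)]);n=np.array([-e[1],e[0]])
# torch silhouette points read from t20: head end L/R, tail end L/R (outline at half height .017)
for nm,L in dict(head=[(92,73),(138,75)],tail=[(106,267),(141,269)]).items():
    q=pt(d,k(L),.017)[:,:2]-f; print(nm,"along,across mm",(np.c_[q@e,q@n]*1000).round(1).tolist())
def box(nm,L,z,c,ang):
    q=pt(d,k(L),z)[:,:2]; a=np.radians(ang); e=np.array([np.cos(a),np.sin(a)]); n=np.array([-e[1],e[0]]); q=q-np.array(c)
    print(nm,"along",(q@e*1000).round(1),"across",(q@n*1000).round(1))
box("strip corners",[(464,117),(501,117),(497,231),(461,230)],.02,(.615,.0583),-2)
r=cv2.inRange(hsv,(0,130,60),(8,255,255))|cv2.inRange(hsv,(170,130,60),(180,255,255))
for nm,b,z in(("tape",(305,150,350,200),.020),("button",(335,235,365,275),.055)):
    m=np.zeros_like(r);m[b[1]:b[3],b[0]:b[2]]=r[b[1]:b[3],b[0]:b[2]]
    c=max(cv2.findContours(m,cv2.RETR_EXTERNAL,cv2.CHAIN_APPROX_NONE)[0],key=cv2.contourArea); print(nm,rect(d,c,z))
box("cap",[(263,148),(308,150),(307,200),(262,198)],.072,(.6053,.171),.6)
E
```

```text
head along,across mm [[62.2, 12.4], [59.5, -15.7]]
tail along,across mm [[-57.8, 7.7], [-60.2, -13.4]]
strip corners along [ 33.2  34.1 -36.  -36.3] across [  9.3 -13.2 -13.6   8.2]
tape (array([592.3, -49.9]), array([50.1, 50.6]), 90.0)
button (array([429., -83.]), array([34.3, 36.1]), 89.8)
cap along [ 13.1  11.8 -17.3 -16. ] across [ 10.3 -15.7 -15.2  10.7]
```

All four parts sit inside their recesses within about 3 mm, and the button hasn't moved. I'll hand in.

```bash
python3 -c "
from station import workorder
print(workorder.hand_in())"
```

```text
the job is handed in; nothing more can be done
None
```

I placed the torch, contactor, tape roll and terminal strip in that order, each in its matching foam cut-out, and handed the job in at about 38.5 s of the 128 s allowed. The torch's lens head is in the wide end and the contactor stands upright.

**Fit:** In the last views, all four parts lie inside their recesses with blue showing around them. They are centred within about 3 mm, against at least 7 mm of clearance per side. The torch ends are at about ±60 mm in a slot that reaches ±65 mm.

**Button and arm:** The button's measured position was (0.429, -0.083), unchanged within about 1 mm. The arm was about 20 cm above the desk, with the gripper empty and touching nothing. The highest wrist force I read was about 6 N.

**Small disagreements:**
- The tape measured 51 mm in the jaws instead of 53 mm.
- The strip and the torch sit about 2 mm to one side.
- In the scene view, most of the gap along the contactor's near side looked dark. I took this for shadow, since the top view shows the gap open.
- I judged flat seating only from these views and margins; I did not measure any heights.

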